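# Set the gift-shop jewellery counter back in order

## Robot

A 6-joint arm with a two-finger parallel gripper is mounted at the origin on the work surface. World frame = base frame: x ahead of the robot, y to its left, z up, the work surface at z = 0. Lengths are in m, angles in rad, forces in N, time in s.
With the tool pointing down it reaches from about 0.325 to 0.85 m from the base axis. Payload 15.5 kg.
Tool frame: the origin (TCP) lies at the very end of the fingers, on their centre line; the grasp point (between the pads) lies 19 mm behind it; z points along the fingers, y is the line along which they close (so a half turn about z gives the same grasp; the last joint's range is limited). The gripper opens to 91 mm and grips with 3 to 60 N. Pads are 32 mm wide; open, the fingers measure 118 mm over their backs; the gripper's body (76 mm by 178 mm) begins 60 mm behind the grasp point.
Start: joints at [-0.096, 0.494, 1.345, -0, 1.302, -0.096], TCP at [0.625, 0, 0.214] pointing down, gripper open.
Joint ranges: [-2.91, 2.91], [-0.82, 2.16], [0.22, 2.67], [-1.22, 4.37], [0.12, 2.79], [-3.08, 3.08]. Speed limits (rad/s): [1.89, 1.89, 2.57, 3.01, 3.01, 3.01].

## Interface

Orientations are given as a 3x3 rotation matrix whose columns are the frame's x, y, z axes.
In Python, from cell import telemetry, viewer, job_done gives the robot as it stands.
- The arm moves only by the tool arm_command, never from a script. Its arguments are lists of equal length, an entry for each row: "slide": the shift along the world's x, y, z in mm, a list of three; "turn": the turn, a rotation vector about the world's x, y, z in rad, a list of three; "claw": the closure, from 0 (fully open) to 1 (shut). A call has exactly 10 rows; each row shifts and turns the commanded pose from where the row before left it; what a row does not reach is not made up. A row lasts 1/12 s, in which the tool goes at most 41.7 mm and 7.16 degrees, less where a joint would pass 70% of its speed; a pose out of reach is approached as far as the arm can. A call is refused whole if a number of a shift passes 41.7 or a number of a turn 0.125, either way. A call with a gripper value outside its range is refused whole. The fingers move at their own pace and stop on an object; "grip_force" is the grip in N (left out, the last holds). Time passes only in rows, so rows that do not move let the fingers close, or fill a call up. It gives the time, the measured TCP pose, the force, the opening and the grip force at its end, in the units of the state.
- telemetry.state(): the state, without advancing time (a new reading comes with each control period).
- viewer.snapshot(name): name is "scene" or "side" or "wrist"; returns a dict with "image" (384x512x3 uint8, red, green, blue), "K" (3x3 intrinsics, pixels), "distortion" ([k1, k2, p1, p2, k3] as OpenCV has them; the pictures are not rectified), "R" (3x3) and "t" (3): a world point X has camera coordinates R X + t; the wrist camera has in their place "mount" (4x4, takes a point from camera to tool coordinates, whose origin is the TCP and whose axes are the flange's). Camera axes: x right, y down, z forward; pixel columns grow to the right and rows downward; lengths in m; the calibration is good to about 2 mm. A picture is of the moment at which its call begins: read the wrist's pose just before it. There is no depth.
- job_done(): hands the job in; it is judged then, once.
Trained networks look in a picture, given as the dict that the camera call returned (one of the last four; its "shot" number tells which), for a name from the list of things; names that differ only in an ending like _2 or _b are one class to them, and where a whole thing is asked for, a point or a joint stands for the part that bears it (a point fixed in the world has none). Each returns a list of dicts, best first, with "p" (0 to 1); they miss things now and then, are a little off and sometimes report something else, mostly with a low value. They report only what shows in the picture. A call takes as long as a camera call.
- viewer.outline_of(picture, name): "pixels" (384x512 bool, what is visible of it).
- viewer.mark_of(picture, name): "location" ([x, y, z] in m, in world coordinates, good to about 4 mm: a listed point, or the origin of a listed thing).
The state is a dict: "clock": time; "q": joint angles; "qvel": joint speeds; "joint_torque": joint torques, N m; "tcp_pos": TCP position; "tcp_rot": TCP orientation; "force": force on the tool from outside, world axes, zero at the start; "wrist_torque": the same for the moment, N m; "width": finger opening in m; "finger_force": force on a finger pad.
Only numpy, scipy, OpenCV 4.12 (cv2) and the standard library are available. Lean on these libraries where they do the work, as an engineer would, in place of code of your own. Each camera call takes 0.05 s, during which the arm holds its last target. There are 200 camera calls.

## Task

Put the jewellery counter back in order after a customer: hang every chrome earring cup by its own hook over the front rim of the open wooden case (the rim facing the robot), with the cup hanging outside; drop each steel ring-sizer plug fully home in the hole of the wooden block that matches its diameter; and stand every toppled bronze round tower upright on the low marble step. Leave the bell, bangle, ring dish and the boxes in the case where they are.

Things in the scene. Friction and masses are not known exactly. Their poses are not given: they have to be found in the camera images.
- case: open varnished wood jewellery case, fixed, 160 (x) by 360 (y), rim 100 high, walls 8 thick. Origin: centre of its underside. The front wall (own -x side, towards the robot) has its mid-thickness at x=-76 mm, outer face at -80. Two boxes inside, under 55 high, 25 mm or more clear of the front wall. A glass lid stands open on the far wall (own +x), up to 230 high.
- step: low white marble display step, fixed, 100 (x) by 200 (y), 12 tall. Origin: centre of its underside. It stands on one side of the counter, the sizer block on the other.
- block: dark wood ring-sizer block, fixed, 50 (x) by 190 (y), 40 tall, with a row of five blind holes 30 deep along its y axis, growing towards +y. Origin: centre of its underside.
- block_hole0 (a point): centre of the mouth (at the block's top face) of the hole for a 12 mm plug (bored 15 mm, 30 deep), at y=-72 mm in the block's frame; z up
- block_hole1 (a point): centre of the mouth (at the block's top face) of the hole for a 16 mm plug (bored 19 mm, 30 deep), at y=-44 mm in the block's frame; z up
- block_hole2 (a point): centre of the mouth (at the block's top face) of the hole for a 20 mm plug (bored 23 mm, 30 deep), at y=-10 mm in the block's frame; z up
- block_hole3 (a point): centre of the mouth (at the block's top face) of the hole for a 24 mm plug (bored 27 mm, 30 deep), at y=28 mm in the block's frame; z up
- block_hole4 (a point): centre of the mouth (at the block's top face) of the hole for a 28 mm plug (bored 31 mm, 30 deep), at y=70 mm in the block's frame; z up
- cup_a: chrome hook-on earring cup a, all alike, may be absent, 120 g, standing upright at the start, hook roughly away from the robot. Origin: centre of underside, z up. Cup radius 22, 30 tall. At its back (own +x) a strap 14 wide rises (x=22 to 26 mm) and bends over as the hook at z=71 to 75. Above it stands the grip, a tab 12 (x) by 14 (y) centred at x=24, y=0, from z=75 to 110.
- cup_a_hook (a point): middle of the underside of cup_a's hook (x=33, y=0, z=71 mm in the cup's frame): the point that sits on the rim. The hook's mouth is 14 wide (x=26 to 40); its lip (x=40 to 44) reaches down to z=51
- cup_b: chrome hook-on earring cup b, all alike, may be absent, 120 g, standing upright at the start, hook roughly away from the robot. Origin: centre of underside, z up. Cup radius 22, 30 tall. At its back (own +x) a strap 14 wide rises (x=22 to 26 mm) and bends over as the hook at z=71 to 75. Above it stands the grip, a tab 12 (x) by 14 (y) centred at x=24, y=0, from z=75 to 110.
- cup_b_hook (a point): middle of the underside of cup_b's hook (x=33, y=0, z=71 mm in the cup's frame): the point that sits on the rim. The hook's mouth is 14 wide (x=26 to 40); its lip (x=40 to 44) reaches down to z=51
- cup_c: chrome hook-on earring cup c, all alike, may be absent, 120 g, standing upright at the start, hook roughly away from the robot. Origin: centre of underside, z up. Cup radius 22, 30 tall. At its back (own +x) a strap 14 wide rises (x=22 to 26 mm) and bends over as the hook at z=71 to 75. Above it stands the grip, a tab 12 (x) by 14 (y) centred at x=24, y=0, from z=75 to 110.
- cup_c_hook (a point): middle of the underside of cup_c's hook (x=33, y=0, z=71 mm in the cup's frame): the point that sits on the rim. The hook's mouth is 14 wide (x=26 to 40); its lip (x=40 to 44) reaches down to z=51
- plug_s: small steel ring-sizer plug, may be absent: a plain round shaft of 16 mm diameter, 48 mm long, with a round head of 20 mm diameter and 14 mm tall on top (62 mm tall overall). Origin: centre of the underside, z up. Stands upright on the counter at the start. It belongs in block_hole1 (16 mm).
- plug_m: medium steel ring-sizer plug, may be absent: a plain round shaft of 20 mm diameter, 48 mm long, with a round head of 24 mm diameter and 14 mm tall on top (62 mm tall overall). Origin: centre of the underside, z up. Stands upright on the counter at the start. It belongs in block_hole2 (20 mm).
- plug_l: large steel ring-sizer plug, may be absent: a plain round shaft of 24 mm diameter, 48 mm long, with a round head of 28 mm diameter and 14 mm tall on top (62 mm tall overall). Origin: centre of the underside, z up. Stands upright on the counter at the start. It belongs in block_hole3 (24 mm).
- tower_a: bronze round-tower figurine a, may be absent, 300 g. Origin: centre of the underside of its square plinth (56 x 56, 12 tall); own z runs to the tip. Round shaft, 30 across at z=12 tapering to 24 at z=85, then a conical cap, 28 across at z=85, tip at z=108 mm. Mass centre about z=21. At the start lies on its side, tip outward to the side or half towards the robot, tip about 11 deg low.
- tower_b: bronze round-tower figurine b, may be absent, 300 g. Origin: centre of the underside of its square plinth (56 x 56, 12 tall); own z runs to the tip. Round shaft, 30 across at z=12 tapering to 24 at z=85, then a conical cap, 28 across at z=85, tip at z=108 mm. Mass centre about z=21. At the start lies on its side, tip outward to the side or half towards the robot, tip about 11 deg low.
- bell: clear cut-crystal bell, 42 across, 69 tall, standing beside the case; not part of the job, leave where it is. Origin: centre of its underside.
- bangle: silver bangle, 66 across, 9 tall, lying beside the case; not part of the job, leave where it is. Origin: centre of its underside.
- ring_dish: amber glass ring dish, 72 across, 16 tall, beyond the left of the case; not part of the job, leave where it is. Origin: centre of its underside.
- ring_box: navy ring box 55 x 55 x 42 inside the case; not part of the job, leave where it is. Origin: centre of its underside.
- watch_box: brown watch box 60 x 90 x 35 inside the case; not part of the job, leave where it is. Origin: centre of its underside.

How it is judged:
By the outcome, as a careful person would: the job done as asked, in the order asked, and still so for the second after the job is handed in, with the robot touching nothing.
Of cup_a, cup_b, cup_c only 2 to 3 are there at a start; the rules pass over those that are not, and their reading is None.
Of plug_s, plug_m, plug_l only 2 to 3 are there at a start; the rules pass over those that are not, and their reading is None.
Of tower_a, tower_b only 1 to 2 are there at a start; the rules pass over those that are not, and their reading is None.
At some moment in a run one of tower_a, tower_b may be knocked a few centimetres aside while the robot is not near it.
It also fails if it takes over 210 s, if anything falls off the work surface, if the arm or the gripper's body presses on something with over 40 N, if the wrist force passes 120 N, or if a joint passes its speed limit or range.

## Working session

There is one attempt and no reset: what is moved stays moved. The work goes in short steps, Python scripts to look and compute and a tool call to move; the robot and the scene stay as the last step left them, time stands still between calls to the robot, and variables do not carry over. Pictures are saved under pics/ and viewed, at most 16 in all, crops included, and the job is handed in when it is done.

Besides the shell and the picture viewer there is one more tool, called after "Call:" by a JSON object that holds its "api" and its "payload", one argument or row to a line. arm_command: Moves the arm, as the interface text tells. Its arguments: {"type":"object","properties":{"slide":{"type":"array","items":{"type":"array","items":{"type":"number"}}},"turn":{"type":"array","items":{"type":"array","items":{"type":"number"}}},"claw":{"type":"array","items":{"type":"number"}},"grip_force":{"type":"number"}},"required":["slide","turn","claw"]}

```bash
mkdir -p pics; ls; cat > h.py <<'E'
import numpy as np, cv2
from cell import telemetry, viewer, job_done
def snap(n,f=None):
    s=telemetry.state(); p=viewer.snapshot(n)
    if n=="wrist":
        M=np.array(p["mount"]); T=np.eye(4); T[:3,:3]=s["tcp_rot"]; T[:3,3]=s["tcp_pos"]
        W=np.linalg.inv(T@M); p["R_"],p["t_"]=W[:3,:3],W[:3,3]
    else: p["R_"],p["t_"]=np.array(p["R"]),np.array(p["t"])
    if f: cv2.imwrite("pics/"+f,cv2.cvtColor(p["image"],cv2.COLOR_RGB2BGR))
    return p
def proj(p,X):
    return cv2.projectPoints(np.atleast_2d(X).astype(float),cv2.Rodrigues(p["R_"])[0],p["t_"],np.array(p["K"]),np.array(p["distortion"]))[0][:,0]
def ray(p,uv):
    n=cv2.undistortPoints(np.array(uv,float).reshape(-1,1,2),np.array(p["K"]),np.array(p["distortion"]))[:,0]
    d=np.c_[n,np.ones(len(n))]@p["R_"]; c=-p["R_"].T@p["t_"]
    return c,d
def atz(p,uv,z):
    c,d=ray(p,uv); return c+d*((z-c[2])/d[:,2])[:,None]
def tri(ps,uvs):
    A=np.zeros((3,3));b=np.zeros(3)
    for p,uv in zip(ps,uvs):
        c,d=ray(p,uv);d=d[0]/np.linalg.norm(d[0]);P=np.eye(3)-np.outer(d,d);A+=P;b+=P@c
    return np.linalg.solve(A,b)
E
python3 - <<'E'
from h import *
np.set_printoptions(precision=3,suppress=True)
s=telemetry.state(); print(s["clock"],s["tcp_rot"],s["width"])
for n in ["scene","side"]:
    p=snap(n,n+"0.png"); print(n,p["R_"],p["t_"])
    for o in ["case","step","block","block_hole0","block_hole1","block_hole2","block_hole3","block_hole4","cup_a","cup_a_hook","plug_s","plug_m","plug_l","tower_a","bell","bangle","ring_dish"]:
        print(o,[(np.round(d["location"],3).tolist(),round(d["p"],2)) for d in viewer.mark_of(p,o)[:4]])
print(telemetry.state()["clock"])
E
```

```text
pics
0.0 [[-0.     1.    -0.001]
 [ 1.     0.     0.   ]
 [ 0.    -0.001 -1.   ]] 0.09151341431139864
scene [[ 0.254  0.967  0.01 ]
 [ 0.735 -0.186 -0.652]
 [-0.628  0.173 -0.759]] [-0.132 -0.406  1.674]
case [([0.746, -0.028, 0.0], 0.59)]
step [([0.611, 0.322, 0.001], 0.83), ([0.605, -0.296, 0.039], 0.62), ([0.429, -0.129, -0.001], 0.55)]
block [([0.595, -0.321, -0.003], 0.57)]
block_hole0 [([0.594, -0.364, 0.04], 0.84), ([0.604, -0.248, 0.04], 0.68), ([0.597, -0.33, 0.044], 0.65), ([0.602, -0.292, 0.041], 0.59)]
block_hole1 [([0.594, -0.364, 0.04], 0.84), ([0.604, -0.248, 0.04], 0.68), ([0.597, -0.33, 0.044], 0.65), ([0.602, -0.292, 0.041], 0.59)]
block_hole2 [([0.594, -0.364, 0.04], 0.84), ([0.604, -0.248, 0.04], 0.68), ([0.597, -0.33, 0.044], 0.65), ([0.602, -0.292, 0.041], 0.59)]
block_hole3 [([0.594, -0.364, 0.04], 0.84), ([0.604, -0.248, 0.04], 0.68), ([0.597, -0.33, 0.044], 0.65), ([0.602, -0.292, 0.041], 0.59)]
block_hole4 [([0.594, -0.364, 0.04], 0.84), ([0.604, -0.248, 0.04], 0.68), ([0.597, -0.33, 0.044], 0.65), ([0.602, -0.292, 0.041], 0.59)]
cup_a [([0.434, -0.016, 0.00
[... 1522 characters left out ...]
]
cup_a [([0.52, -0.009, 0.001], 0.87), ([0.434, -0.012, -0.0], 0.86), ([0.596, -0.369, 0.041], 0.19)]
cup_a_hook [([0.556, -0.005, 0.068], 0.86)]
plug_s [([0.516, 0.129, 0.0], 0.77), ([0.426, -0.128, -0.003], 0.7), ([0.533, -0.132, 0.001], 0.57)]
plug_m [([0.516, 0.129, 0.0], 0.77), ([0.426, -0.128, -0.003], 0.7), ([0.533, -0.132, 0.001], 0.57)]
plug_l [([0.516, 0.129, 0.0], 0.77), ([0.426, -0.128, -0.003], 0.7), ([0.533, -0.132, 0.001], 0.57)]
tower_a [([0.454, 0.275, 0.03], 0.96)]
bell [([0.59, 0.184, 0.002], 0.64)]
bangle [([0.554, -0.007, 0.065], 0.59), ([0.604, -0.176, 0.001], 0.47), ([0.454, 0.274, 0.03], 0.42)]
ring_dish [([0.725, 0.299, 0.001], 0.57), ([0.592, 0.186, 0.0], 0.4)]
1.8
```

View pics/scene0.png

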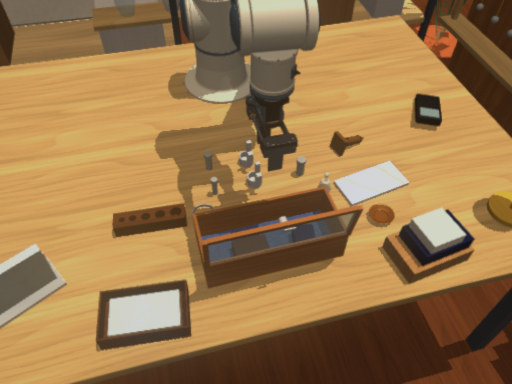

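View pics/side0.png

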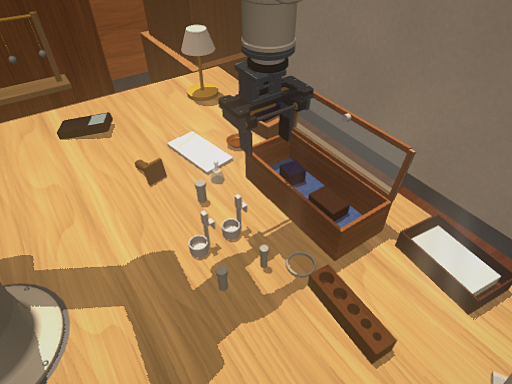

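The pictures show two cups (scene px 246,155 and 256,178), three plugs (208,158; 213,185; 300,165), and one tower (345,140). The block is on the right, the step on the left. Nothing else of the job shows.

```bash
python3 - <<'E'
from h import *
np.set_printoptions(precision=3,suppress=True)
p=snap("wrist","w0.png"); print(np.array(p["mount"])); print(p["K"],-p["R_"].T@p["t_"])
E
```

```text
[[-0.001 -0.964 -0.267  0.075]
 [ 1.    -0.001 -0.    -0.   ]
 [-0.    -0.267  0.964 -0.17 ]
 [ 0.     0.     0.     1.   ]]
[[269.696   0.    254.933]
 [  0.    269.696 192.981]
 [  0.      0.      1.   ]] [0.625 0.075 0.384]
```

Call:
{"api": "arm_command", "payload": {
  "slide": [
    [-15,0,10],
    [-15,0,10],
    [-15,0,10],
    [-15,0,10],
    [-15,0,10],
    [-15,0,10],
    [-15,0,10],
    [-15,0,10],
    [-15,0,10],
    [-15,0,10]
  ],
  "turn": [
    [0,0,0.12],
    [0,0,0.12],
    [0,0,0.12],
    [0,0,0.12],
    [0,0,0.12],
    [0,0,0.12],
    [0,0,0.12],
    [0,0,0.12],
    [0,0,0.12],
    [0,0,0.12]
  ],
  "claw": [0,0,0,0,0,0,0,0,0,0]
}}

```text
clock: 2.68
tcp_pos: [0.4742, 0.0, 0.3144]
tcp_rot: [[-0.934, 0.357, 0.0], [0.357, 0.934, -0.0], [-0.0, 0.0, -1.0]]
force: [0.7, -0.2, 0.1]
width: 0.0913
finger_force: 0.0
```

Call:
{"api": "arm_command", "payload": {
  "slide": [
    [0,0,10],
    [0,0,10],
    [0,0,10],
    [0,0,10],
    [0,0,10],
    [0,0,0],
    [0,0,0],
    [0,0,0],
    [0,0,0],
    [0,0,0]
  ],
  "turn": [
    [0,0,0.12],
    [0,0,0.12],
    [0,0,0.12],
    [0,0,0.006],
    [0,0,0],
    [0,0,0],
    [0,0,0],
    [0,0,0],
    [0,0,0],
    [0,0,0]
  ],
  "claw": [0,0,0,0,0,0,0,0,0,0]
}}

```text
clock: 3.52
tcp_pos: [0.4748, 0.0, 0.3633]
tcp_rot: [[-1.0, 0.005, -0.001], [0.005, 1.0, 0.0], [0.001, 0.0, -1.0]]
force: [-0.6, 0.3, -0.6]
width: 0.0915
finger_force: 0.0
```

```bash
python3 - <<'E'
from h import *
np.set_printoptions(precision=3,suppress=True)
p=snap("wrist","w1.png"); s=telemetry.state(); print(s["q"],s["tcp_pos"])
for o in ["case","cup_a","cup_a_hook","plug_s","plug_m","tower_a","block_hole0"]:
    print(o,[(np.round(d["location"],3).tolist(),proj(p,d["location"])[0].round().tolist(),round(d["p"],2)) for d in viewer.mark_of(p,o)[:5]])
E
```

```text
[-0.126  0.153  1.45  -0.     1.539 -1.692] [0.475 0.    0.363]
case [([0.748, -0.026, -0.004], [244.0, 278.0], 0.74), ([0.611, 0.326, -0.0], [407.0, 221.0], 0.17)]
cup_a [([0.523, -0.01, 0.001], [250.0, 182.0], 0.95), ([0.434, -0.01, 0.001], [250.0, 137.0], 0.69)]
cup_a_hook [([0.465, -0.013, 0.07], [248.0, 158.0], 0.73), ([0.556, -0.006, 0.072], [252.0, 209.0], 0.67), ([0.608, -0.251, 0.038], [129.0, 228.0], 0.47)]
plug_s [([0.52, 0.134, -0.005], [321.0, 180.0], 0.81), ([0.431, -0.13, -0.004], [189.0, 136.0], 0.74), ([0.532, -0.126, -0.001], [194.0, 186.0], 0.45), ([0.594, -0.392, 0.045], [59.0, 223.0], 0.38)]
plug_m [([0.52, 0.134, -0.005], [321.0, 180.0], 0.81), ([0.431, -0.13, -0.004], [189.0, 136.0], 0.74), ([0.532, -0.126, -0.001], [194.0, 186.0], 0.45), ([0.594, -0.392, 0.045], [59.0, 223.0], 0.38)]
tower_a [([0.451, 0.274, 0.03], [401.0, 147.0], 0.9), ([0.519, 0.133, -0.007], [320.0, 179.0], 0.55)]
block_hole0 [([0.593, -0.393, 0.041], [59.0, 222.0], 0.96), ([0.608, -0.252, 0.039], [129.0, 228.0], 0.77), ([0.599, -0.331, 0.041], [89.0, 225.0], 0.63), ([0.598, -0.293, 0.04], [108.0, 224.0], 0.57), ([0.595, -0.362, 0.042], [74.0, 223.0], 0.56)]
```

View pics/w1.png

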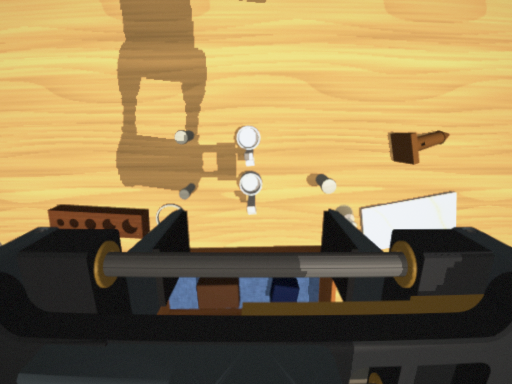

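The wrist view shows the cups with cup hooks pointing at +x (px 250,140 and 250,185), plugs at (183,137), (187,190), (325,184), the tower at (405,147). Now I check the rim with model overlays.

```bash
cat > rim.py <<'E'
from h import *
from scipy.optimize import minimize
def lines(c,w,L,h,pose):
    x,y,a=pose; R=np.array([[np.cos(a),-np.sin(a)],[np.sin(a),np.cos(a)]])
    out=[]
    for (p,q) in L:
        P=np.linspace(p,q,120); P=np.c_[P[:,:2]@R.T+[x,y],P[:,2]]; out.append(P)
    return np.concatenate(out)
def fit(pics,L,x0):
    g=[]
    for p in pics:
        im=cv2.GaussianBlur(cv2.cvtColor(p["image"],cv2.COLOR_RGB2LAB).astype(np.float32),(0,0),1.5)
        gx=cv2.Sobel(im,cv2.CV_32F,1,0);gy=cv2.Sobel(im,cv2.CV_32F,0,1)
        g.append(np.sqrt((gx**2+gy**2).sum(2)))
    def f(v,gg=g):
        s=0
        for p,m in zip(pics,gg):
            uv=proj(p,lines(0,0,L,0,v)).astype(np.float32)
            s-=np.minimum(cv2.remap(m,uv[:,0:1],uv[:,1:2],cv2.INTER_LINEAR),60).mean()
        return s
    best=min(((f((x0[0]+dx,x0[1]+dy,x0[2]+da)),(x0[0]+dx,x0[1]+dy,x0[2]+da)) for dx in np.arange(-.01,.0101,.002) for dy in np.arange(-.01,.0101,.002) for da in np.arange(-.12,.121,.015)))
    r=minimize(f,best[1],method="Nelder-Mead",options=dict(initial_simplex=np.array(best[1])+np.array([[0,0,0],[.002,0,0],[0,.002,0],[0,0,.01]])))
    return r.x,r.fun
def box(hx,hy,z): 
    c=[(-hx,-hy,z),(hx,-hy,z),(hx,hy,z),(-hx,hy,z)]; return [(np.array(c[i]),np.array(c[(i+1)%4])) for i in range(4)]
caseL=[(np.array([-.08,-.18,.1]),np.array([-.08,.18,.1])),(np.array([-.072,-.172,.1]),np.array([-.072,.172,.1])),(np.array([-.08,-.18,0]),np.array([-.08,-.18,.1])),(np.array([-.08,-.18,.1]),np.array([.08,-.18,.1]))]
E
cat > r1.py <<'E'
from rim import *
np.set_printoptions(precision=4,suppress=True)
a=snap("scene");b=snap("side")
for q in ([a,b],[a],[b]):
    print("case",*fit(q,caseL,(.749,-.027,0)))
    print("block",*fit(q,box(.025,.095,.04),(.599,-.321,-.07)))
v=fit([a,b],caseL,(.749,-.027,0))[0]; w=fit([a,b],box(.025,.095,.04),(.599,-.321,-.07))[0]
tiles=[]
for p,(u0,v0) in ((b,(230,120)),(a,(105,150))):
    im=cv2.resize(cv2.cvtColor(p["image"],cv2.COLOR_RGB2BGR)[v0:v0+150,u0:u0+200],None,fx=3,fy=3,interpolation=cv2.INTER_CUBIC)[:, :]
    for vv,L in((v,caseL),(w,box(.025,.095,.04))):
        for c in proj(p,lines(0,0,L,0,vv))[::4]: cv2.circle(im,tuple(int(t) for t in (c-[u0,v0])*3+1),1,(0,255,0),-1)
    tiles.append(im)
o=np.vstack(tiles); cv2.imwrite("pics/ov.png",cv2.resize(o,(400,600)))
E
python3 r1.py
```

```text
case [ 0.7466 -0.016   0.0222] -108.31217956542969
block [ 0.5994 -0.3204 -0.0551] -113.79092407226562
case [ 0.7453 -0.0154  0.0463] -59.56509780883789
block [ 0.6002 -0.3182 -0.0638] -56.27976989746094
case [ 0.7465 -0.0323  0.0064] -50.47196578979492
block [ 0.599  -0.3204 -0.0565] -57.639522552490234
```

View pics/ov.png

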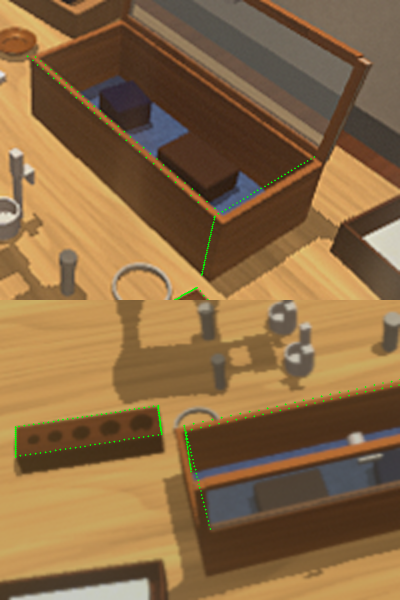

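The block fit matches the picture well. The case's length fit is poor, so I tilt the wrist camera forward for another look at the rim.

Call:
{"api": "arm_command", "payload": {
  "slide": [
    [-5,0,5],
    [-5,0,5],
    [-5,0,5],
    [-5,0,5],
    [-5,0,0],
    [-5,0,0],
    [0,0,0],
    [0,0,0],
    [0,0,0],
    [0,0,0]
  ],
  "turn": [
    [0,-0.12,0],
    [0,-0.12,0],
    [0,-0.12,0],
    [0,-0.12,0],
    [0,0,0],
    [0,0,0],
    [0,0,0],
    [0,0,0],
    [0,0,0],
    [0,0,0]
  ],
  "claw": [0,0,0,0,0,0,0,0,0,0]
}}

```text
clock: 4.85
tcp_pos: [0.4459, -0.0001, 0.3839]
tcp_rot: [[-0.888, 0.004, 0.461], [0.005, 1.0, 0.0], [-0.461, 0.002, -0.888]]
force: [-0.2, -0.5, 0.4]
width: 0.0913
finger_force: 0.0
```

```bash
cat > r2.py <<'E'
from rim import *
np.set_printoptions(precision=4,suppress=True)
w=snap("wrist");a=snap("scene");b=snap("side")
print(telemetry.state()["tcp_pos"], viewer.mark_of(w,"case")[:1])
im=cv2.cvtColor(w["image"],cv2.COLOR_RGB2BGR)
for yaw in (0.0,):
    for c in proj(w,lines(0,0,caseL[:2],0,(.7475,-.028,yaw)))[::4]: cv2.circle(im,tuple(int(t) for t in c),0,(0,255,0),-1)
cv2.imwrite("pics/w2.png",cv2.resize(im[60:340],(800,437)))
for q in ([w],[w,b],[w,a,b]): print(fit(q,caseL[:2],(.7475,-.028,0)))
E
python3 r2.py
```

```text
[0.4454 0.     0.3837] [{'location': [0.7503, -0.0256, -0.0024], 'p': 0.68}]
(array([ 0.7455, -0.032 ,  0.015 ]), np.float64(-60.0))
(array([ 0.7481, -0.0327,  0.018 ]), np.float64(-119.90425109863281))
(array([ 0.7481, -0.0327,  0.0178]), np.float64(-179.86895751953125))
```

View pics/w2.png

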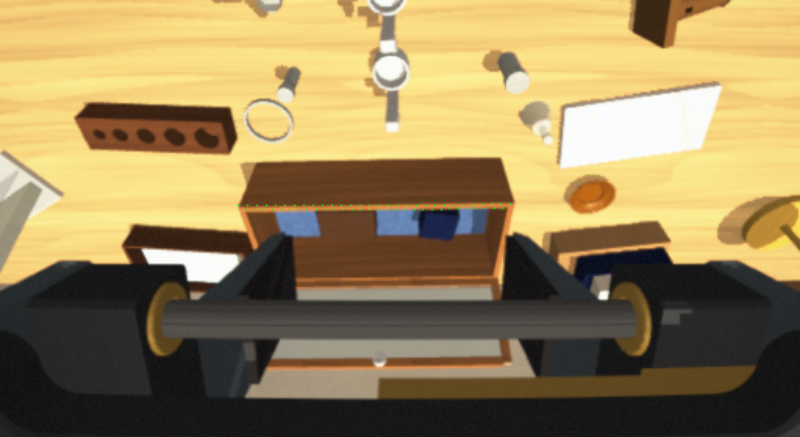

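```bash
python3 - <<'E'
from h import *
np.set_printoptions(precision=4,suppress=True)
w=snap("wrist");a=snap("scene");b=snap("side")
print("wrist",atz(w,[[154.9,191.8],[328.3,189.9]],.1)); print("side",atz(b,[[338.5,227],[246,148]],.1)); print("scene",atz(a,[[197.5,215]],.1))
for n,p in (("w",w),("a",a),("b",b)):
  for o in ("cup_a","cup_a_hook","plug_s","tower_a","step"): print(n,o,[(np.round(d["location"],4).tolist(),round(d["p"],2)) for d in viewer.mark_of(p,o) if d["p"]>.3])
E
```

```text
wrist [[ 0.6669 -0.2034  0.1   ]
 [ 0.6643  0.1468  0.1   ]]
side [[ 0.6745 -0.1978  0.1   ]
 [ 0.6675  0.1482  0.1   ]]
scene [[ 0.6783 -0.1975  0.1   ]]
w cup_a [([0.5232, -0.0095, 0.0023], 0.93), ([0.436, -0.0109, 0.0002], 0.62)]
w cup_a_hook [([0.5555, -0.0061, 0.0744], 0.67), ([0.768, -0.0798, 0.013], 0.51), ([0.7292, 0.3034, 0.0024], 0.44)]
w plug_s [([0.5204, 0.1299, -0.0041], 0.93), ([0.5309, -0.1293, 0.0016], 0.66), ([0.4325, -0.1275, -0.0043], 0.65)]
w tower_a [([0.451, 0.2736, 0.0302], 0.74), ([0.4364, -0.0115, -0.0037], 0.38)]
w step [([0.6116, 0.3257, 0.0014], 0.83)]
a cup_a [([0.5194, -0.0079, 0.0002], 0.77), ([0.4352, -0.0184, 0.0019], 0.56)]
a cup_a_hook [([0.5534, -0.0046, 0.0706], 0.75)]
a plug_s [([0.5303, -0.1306, -0.0001], 0.62), ([0.4289, -0.129, -0.0027], 0.55), ([0.5176, 0.133, 0.0008], 0.55)]
a tower_a [([0.4497, 0.2747, 0.0249], 0.89), ([0.5545, -0.0046, 0.07], 0.69), ([0.4679, -0.0104, 0.0707], 0.4)]
a step [([0.6147, 0.3236, -0.0039], 0.73)]
b cup_a [([0.4347, -0.0103, -0.0011], 0.74), ([0.5953, -0.324, -0.0015], 0.58), ([0.6014, -0.2945, 0.0421], 0.55)]
b cup_a_hook [([0.5548, -0.0061, 0.0667], 0.74)]
b plug_s [([0.517, 0.1286, -0.0018], 0.63), ([0.5331, -0.132, 0.0011], 0.55), ([0.4282, -0.1305, -0.0014], 0.52)]
b tower_a [([0.4528, 0.2756, 0.0292], 0.75)]
b step [([0.6118, 0.3267, 0.0004], 0.84), ([0.598, -0.3965, 0.0437], 0.51), ([0.5958, -0.3233, -0.0008], 0.43)]
```

Call:
{"api": "arm_command", "payload": {
  "slide": [
    [25,-2,0],
    [25,-2,0],
    [25,-2.5,0],
    [24.6,0,0],
    [0,0,-34],
    [0,0,-34],
    [0,0,-34],
    [0,0,-34],
    [0,0,-34],
    [0,0,-34]
  ],
  "turn": [
    [0,0.12,0],
    [0,0.12,0],
    [0,0.12,0],
    [0,0.12,0],
    [0,0,0.1],
    [0,0,0],
    [0,0,0],
    [0,0,0],
    [0,0,0],
    [0,0,0]
  ],
  "claw": [0,0,0,0,0,0,0,0,0,0]
}}

```text
clock: 6.78
tcp_pos: [0.5445, -0.0065, 0.1784]
tcp_rot: [[-0.995, -0.095, 0.0], [-0.095, 0.995, -0.0], [-0.0, -0.0, -1.0]]
force: [0.0, 0.8, -0.4]
width: 0.0914
finger_force: 0.0
```

Call:
{"api": "arm_command", "payload": {
  "slide": [
    [0,0,-34],
    [0,0,-34],
    [0,0,-20],
    [0,0,-10],
    [0,0,0],
    [0,0,0],
    [0,0,0],
    [0,0,0],
    [0,0,0],
    [0,0,0]
  ],
  "turn": [
    [0,0,0],
    [0,0,0],
    [0,0,0],
    [0,0,0],
    [0,0,0],
    [0,0,0],
    [0,0,0],
    [0,0,0],
    [0,0,0],
    [0,0,0]
  ],
  "claw": [0,0,0,0,0,0,0,0,0,0]
}}

```text
clock: 7.62
tcp_pos: [0.5451, -0.0065, 0.0828]
tcp_rot: [[-0.995, -0.095, 0.002], [-0.095, 0.995, -0.0], [-0.001, -0.0, -1.0]]
force: [0.3, 0.6, -0.2]
width: 0.0916
finger_force: 0.0
```

Call:
{"api": "arm_command", "payload": {
  "slide": [
    [0,0,-4],
    [0,0,0],
    [0,0,0],
    [0,0,0],
    [0,0,0],
    [0,0,0],
    [0,0,0],
    [0,0,0],
    [0,0,0],
    [0,0,0]
  ],
  "turn": [
    [0,0,0],
    [0,0,0],
    [0,0,0],
    [0,0,0],
    [0,0,0],
    [0,0,0],
    [0,0,0],
    [0,0,0],
    [0,0,0],
    [0,0,0]
  ],
  "claw": [1,1,1,1,1,1,1,1,1,1],
  "grip_force": 20
}}

```text
clock: 8.45
tcp_pos: [0.5446, -0.0065, 0.0779]
tcp_rot: [[-0.995, -0.095, -0.0], [-0.095, 0.995, -0.0], [0.0, -0.0, -1.0]]
force: [-1.1, 0.4, -0.9]
width: 0.0274
finger_force: 0.0
```

Call:
{"api": "arm_command", "payload": {
  "slide": [
    [0,0,0],
    [0,0,0],
    [0,0,0],
    [0,0,0],
    [0,0,5],
    [0,0,10],
    [0,0,15],
    [0,0,15],
    [0,0,20],
    [0,0,20]
  ],
  "turn": [
    [0,0,0],
    [0,0,0],
    [0,0,0],
    [0,0,0],
    [0,0,0],
    [0,0,0],
    [0,0,0],
    [0,0,0],
    [0,0,0],
    [0,0,0]
  ],
  "claw": [1,1,1,1,1,1,1,1,1,1]
}}

```text
clock: 9.28
tcp_pos: [0.5444, -0.0065, 0.1645]
tcp_rot: [[-0.995, -0.095, -0.0], [-0.095, 0.995, -0.0], [0.0, -0.0, -1.0]]
force: [0.2, 0.3, -1.0]
width: 0.0134
finger_force: 20.0
```

Call:
{"api": "arm_command", "payload": {
  "slide": [
    [5,-5,0],
    [10,-10,0],
    [15,-10,0],
    [15,-10,0],
    [15,-10,0],
    [15,-10,0],
    [10,-7.5,0],
    [5,-5,0],
    [0,0,0],
    [0,0,0]
  ],
  "turn": [
    [0,0,-0.03],
    [0,0,-0.03],
    [0,0,-0.02],
    [0,0,0],
    [0,0,0],
    [0,0,0],
    [0,0,0],
    [0,0,0],
    [0,0,0],
    [0,0,0]
  ],
  "claw": [1,1,1,1,1,1,1,1,1,1]
}}

```text
clock: 10.12
tcp_pos: [0.6342, -0.0743, 0.1623]
tcp_rot: [[-1.0, -0.014, -0.001], [-0.014, 1.0, 0.0], [0.001, 0.0, -1.0]]
force: [-0.2, 0.2, -1.3]
width: 0.0142
finger_force: 20.0
```

```bash
cat > c.py <<'E'
from h import *
import sys
np.set_printoptions(precision=4,suppress=True)
s=telemetry.state(); print(s["tcp_pos"],s["width"],s["finger_force"],s["force"])
a=snap("scene");b=snap("side")
for n,p in (("a",a),("b",b)):
  for o in ("cup_a","cup_a_hook"): print(n,o,[(np.round(d["location"],4).tolist(),round(d["p"],2)) for d in viewer.mark_of(p,o) if d["p"]>.3])
c=proj(b,[s["tcp_pos"]])[0].astype(int); u,v=max(c[0]-80,0),max(c[1]-60,0)
cv2.imwrite("pics/"+sys.argv[1],cv2.resize(cv2.cvtColor(b["image"],cv2.COLOR_RGB2BGR)[v:v+120,u:u+160],None,fx=5,fy=5,interpolation=cv2.INTER_CUBIC))
print(u,v)
E
python3 c.py s1.png
```

```text
[ 0.6342 -0.0743  0.1623] 0.014162601462422021 19.993437230587006 [-0.2255  0.1859 -1.3274]
a cup_a [([0.6121, -0.0736, 0.0865], 0.81), ([0.4326, -0.0152, 0.0012], 0.54)]
a cup_a_hook [([0.6425, -0.0729, 0.1561], 0.69)]
b cup_a [([0.6105, -0.0724, 0.0848], 0.87), ([0.4356, -0.0115, -0.0011], 0.62), ([0.5954, -0.3675, 0.0415], 0.5)]
b cup_a_hook [([0.6437, -0.0734, 0.1517], 0.95), ([0.6106, -0.0714, 0.0871], 0.56)]
208 119
```

View pics/s1.png

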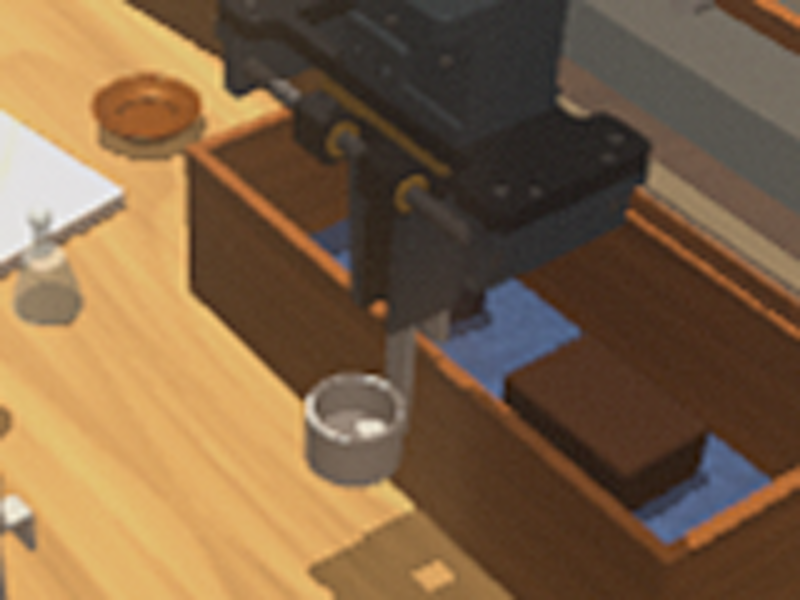

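The cup is held upright in front of the rim. The rim corners in the crop are at (668,553) and (192,150), i.e. side px (341.6,229.6) and (246.4,149).

```bash
python3 - <<'E'
from h import *
np.set_printoptions(precision=4,suppress=True)
b=snap("side")
P=atz(b,[[341.4,229.4],[246.2,149]],.1); t=(-.0735-P[0,1])/(P[1,1]-P[0,1]); print(P,P[0]+t*(P[1]-P[0]))
from rim import *
for dx in (.7445,.7465,.7485,.7505):
    print(dx)
    g=cv2.cvtColor(b["image"],cv2.COLOR_RGB2GRAY)
# brightness profile across rim at y=-.13 and y=.08, z=.1 : rim top is bright orange
im=b["image"].astype(float)
for y in (-.17,-.15,-.13,.02,.05,.08,.11):
    xs=np.arange(.655,.695,.001); uv=proj(b,np.c_[xs,np.full(len(xs),y),np.full(len(xs),.1)]).astype(np.float32)
    v=cv2.remap(b["image"],uv[:,0:1],uv[:,1:2],cv2.INTER_CUBIC)[:,0,0].astype(float)
    w=np.clip(v-np.percentile(v,40),0,None); k=np.argmax(np.convolve(w,np.ones(8),"same")); sl=slice(max(k-7,0),k+8)
    print(y,(xs[sl]*w[sl]).sum()/w[sl].sum(),v[::3].astype(int))
E
```

```text
[[ 0.6748 -0.2061  0.1   ]
 [ 0.6655  0.1441  0.1   ]] [ 0.6713 -0.0735  0.1   ]
0.7445
0.7465
0.7485
0.7505
-0.17 0.6732218634686349 [ 76  75  75  74  71 101 124 114  63  43  45  51  48  47]
-0.15 0.6727610431080362 [ 78  78  76  74  76 109 127 110  52  43  44  49  70  82]
-0.13 0.6722840909090908 [ 79  79  80  76  79 105 118  93  47  44  43  51  74  85]
0.02 0.6701481164383563 [ 83  82  75  89 162 196 163  89  56  60  58  51  50  49]
0.05 0.6694130690737834 [ 83  83  79 104 173 199 152  71  64  74  70  69  69  68]
0.08 0.6690848416289593 [ 84  83  80 117 190 197 147  84  84  90  91  89  89  90]
0.11 0.6688032994923857 [ 86  83  82 121 175 189 135  88  87  90  91  90  89  90]
```

Call:
{"api": "arm_command", "payload": {
  "slide": [
    [10,0,0],
    [10,0,0],
    [8,0,0],
    [0,0,0],
    [0,0,-10],
    [0,0,-10],
    [0,0,-8],
    [0,0,-6],
    [0,0,-4],
    [0,0,0]
  ],
  "turn": [
    [0,0,0],
    [0,0,0],
    [0,0,0],
    [0,0,0],
    [0,0,0],
    [0,0,0],
    [0,0,0],
    [0,0,0],
    [0,0,0],
    [0,0,0]
  ],
  "claw": [1,1,1,1,1,1,1,1,1,1]
}}

```text
clock: 11.3
tcp_pos: [0.6619, -0.0739, 0.1237]
tcp_rot: [[-1.0, -0.015, -0.002], [-0.015, 1.0, 0.0], [0.002, 0.0, -1.0]]
force: [0.3, -0.0, -1.3]
width: 0.0139
finger_force: 20.0
```

```bash
python3 c.py s2.png
```

```text
[ 0.6619 -0.0739  0.1237] 0.013859104754157862 19.993424713611603 [ 0.256  -0.0249 -1.3447]
a cup_a [([0.6387, -0.0737, 0.0469], 0.44)]
a cup_a_hook [([0.6703, -0.0717, 0.1188], 0.59)]
b cup_a [([0.6408, -0.0731, 0.0494], 0.76), ([0.4328, -0.0089, -0.0012], 0.69)]
b cup_a_hook [([0.6731, -0.0717, 0.1162], 0.86)]
217 128
```

View pics/s2.png

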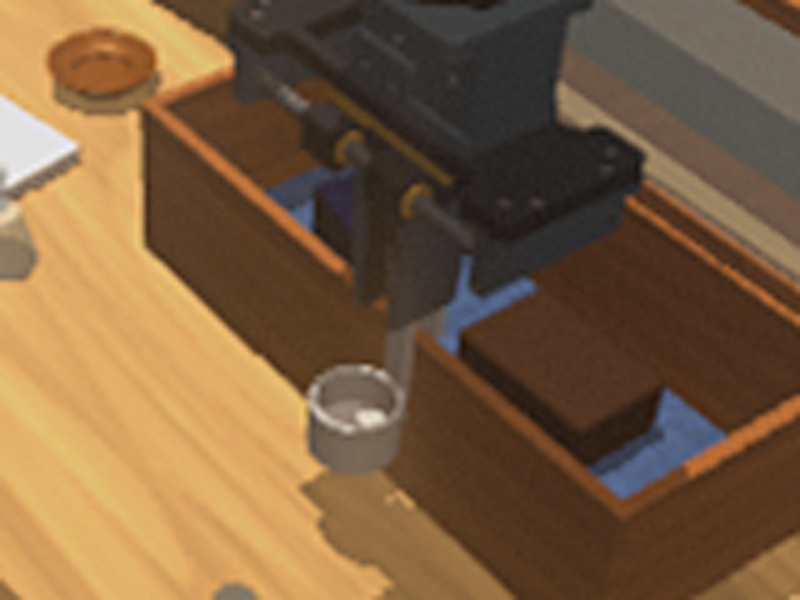

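The strap is outside and the lip is behind the rim at crop px (420,320); no contact force. Lower on.

Call:
{"api": "arm_command", "payload": {
  "slide": [
    [0,0,-4],
    [0,0,-4],
    [0,0,-4],
    [0,0,-2],
    [0,0,-1],
    [0,0,-1],
    [0,0,-0.5],
    [0,0,0],
    [0,0,0],
    [0,0,0]
  ],
  "turn": [
    [0,0,0],
    [0,0,0],
    [0,0,0],
    [0,0,0],
    [0,0,0],
    [0,0,0],
    [0,0,0],
    [0,0,0],
    [0,0,0],
    [0,0,0]
  ],
  "claw": [1,1,1,1,1,1,1,1,1,1]
}}

```text
clock: 12.43
tcp_pos: [0.6627, -0.074, 0.1086]
tcp_rot: [[-1.0, -0.015, 0.0], [-0.015, 1.0, -0.0], [-0.0, -0.0, -1.0]]
force: [-0.3, 0.1, -0.7]
width: 0.0141
finger_force: 20.0
```

Call:
{"api": "arm_command", "payload": {
  "slide": [
    [0,0,-1],
    [0,0,-1],
    [0,0,0],
    [0,0,0],
    [0,0,0],
    [0,0,0],
    [0,0,0],
    [0,0,0],
    [0,0,0],
    [0,0,0]
  ],
  "turn": [
    [0,0,0],
    [0,0,0],
    [0,0,0],
    [0,0,0],
    [0,0,0],
    [0,0,0],
    [0,0,0],
    [0,0,0],
    [0,0,0],
    [0,0,0]
  ],
  "claw": [1,1,1,0.8,0.6,0.6,0.6,0.6,0.6,0.6]
}}

```text
clock: 13.27
tcp_pos: [0.6626, -0.074, 0.1064]
tcp_rot: [[-1.0, -0.015, -0.0], [-0.015, 1.0, -0.0], [0.0, -0.0, -1.0]]
force: [0.3, 0.2, -0.7]
width: 0.0367
finger_force: 0.0
```

Call:
{"api": "arm_command", "payload": {
  "slide": [
    [0,0,20],
    [0,0,30],
    [0,0,35],
    [0,0,35],
    [-25,8,0],
    [-30,9,0],
    [-35,10,0],
    [-35,10,0],
    [-35,10,0],
    [-25,8,0]
  ],
  "turn": [
    [0,0,0],
    [0,0,0],
    [0,0,0],
    [0,0,0],
    [0,0,-0.015],
    [0,0,0],
    [0,0,0],
    [0,0,0],
    [0,0,0],
    [0,0,0]
  ],
  "claw": [0.6,0.6,0.6,0.4,0.4,0.4,0.4,0.4,0.4,0.4]
}}

```text
clock: 14.1
tcp_pos: [0.4745, -0.0183, 0.2263]
tcp_rot: [[-1.0, -0.0, -0.001], [-0.0, 1.0, 0.0], [0.001, 0.0, -1.0]]
force: [0.3, 0.1, 0.3]
width: 0.0547
finger_force: 0.0
```

```bash
python3 c.py s3.png
```

```text
[ 0.4745 -0.0183  0.2263] 0.054735956868011276 0.0 [0.2935 0.1205 0.3011]
a cup_a [([0.4361, -0.0171, 0.0036], 0.75), ([0.6419, -0.0745, 0.0282], 0.6)]
a cup_a_hook [([0.6688, -0.0718, 0.1003], 0.67), ([0.4506, 0.2744, 0.0262], 0.55)]
b cup_a [([0.6413, -0.0717, 0.0285], 0.93), ([0.4355, -0.0123, -0.001], 0.73)]
b cup_a_hook [([0.6705, -0.0731, 0.0952], 0.8)]
128 108
```

Call:
{"api": "arm_command", "payload": {
  "slide": [
    [-8,3,0],
    [-8,3,0],
    [0,0,-20],
    [0,0,-30],
    [0,0,-30],
    [0,0,-25],
    [0,0,0],
    [0,0,0],
    [0,0,0],
    [0,0,0]
  ],
  "turn": [
    [0,0,0],
    [0,0,0],
    [0,0,0],
    [0,0,0],
    [0,0,0],
    [0,0,0],
    [0,0,0],
    [0,0,0],
    [0,0,0],
    [0,0,0]
  ],
  "claw": [0.4,0.4,0.4,0.4,0.4,0.4,0.4,0.4,0.4,0.4]
}}

```text
clock: 15.23
tcp_pos: [0.4625, -0.0131, 0.1229]
tcp_rot: [[-1.0, -0.0, 0.002], [-0.0, 1.0, -0.0], [-0.002, -0.0, -1.0]]
force: [-0.3, -0.9, -0.3]
width: 0.0548
finger_force: 0.0
```

Call:
{"api": "arm_command", "payload": {
  "slide": [
    [-3,0,-15],
    [0,0,-15],
    [0,0,-10],
    [0,0,-5],
    [0,0,0],
    [0,0,0],
    [0,0,0],
    [0,0,0],
    [0,0,0],
    [0,0,0]
  ],
  "turn": [
    [0,0,0],
    [0,0,0],
    [0,0,0],
    [0,0,0],
    [0,0,0],
    [0,0,0],
    [0,0,0],
    [0,0,0],
    [0,0,0],
    [0,0,0]
  ],
  "claw": [0.4,0.4,0.4,0.4,0.4,1,1,1,1,1]
}}

```text
clock: 16.07
tcp_pos: [0.4588, -0.013, 0.0767]
tcp_rot: [[-1.0, -0.0, 0.001], [-0.0, 1.0, -0.0], [-0.001, -0.0, -1.0]]
force: [0.3, -0.2, 0.6]
width: 0.0244
finger_force: 0.0
```

Call:
{"api": "arm_command", "payload": {
  "slide": [
    [0,0,0],
    [0,0,0],
    [0,0,5],
    [0,0,10],
    [0,0,20],
    [0,0,20],
    [0,0,20],
    [0,0,12],
    [10,3,0],
    [20,6,0]
  ],
  "turn": [
    [0,0,0],
    [0,0,0],
    [0,0,0],
    [0,0,0],
    [0,0,0],
    [0,0,0],
    [0,0,0],
    [0,0,0],
    [0,0,0],
    [0,0,0.015]
  ],
  "claw": [1,1,1,1,1,1,1,1,1,1]
}}

```text
clock: 16.9
tcp_pos: [0.488, -0.0041, 0.164]
tcp_rot: [[-1.0, -0.014, 0.0], [-0.014, 1.0, -0.0], [-0.0, -0.0, -1.0]]
force: [1.9, 0.2, -2.1]
width: 0.0138
finger_force: 20.0
```

Call:
{"api": "arm_command", "payload": {
  "slide": [
    [20,7,0],
    [20,7,0],
    [25,8,0],
    [25,8,0],
    [25,8,0],
    [20,7,0],
    [10,4,0],
    [0,0,0],
    [0,0,0],
    [0,0,0]
  ],
  "turn": [
    [0,0,0],
    [0,0,0],
    [0,0,0],
    [0,0,0],
    [0,0,0],
    [0,0,0],
    [0,0,0],
    [0,0,0],
    [0,0,0],
    [0,0,0]
  ],
  "claw": [1,1,1,1,1,1,1,1,1,1]
}}

```text
clock: 17.73
tcp_pos: [0.6328, 0.045, 0.1627]
tcp_rot: [[-1.0, -0.015, -0.002], [-0.015, 1.0, -0.0], [0.002, -0.0, -1.0]]
force: [-0.4, -0.5, -0.6]
width: 0.0141
finger_force: 20.0
```

```bash
python3 c.py s4.png
```

```text
[0.6328 0.045  0.1627] 0.014097220056681457 19.99978244304657 [-0.3528 -0.4534 -0.6241]
a cup_a [([0.6095, 0.0413, 0.0912], 0.66), ([0.4278, -0.1257, -0.0044], 0.6), ([0.6432, -0.0756, 0.0285], 0.57), ([0.5945, -0.3636, 0.0418], 0.33)]
a cup_a_hook [([0.6688, -0.0695, 0.1018], 0.59)]
b cup_a [([0.6098, 0.0441, 0.083], 0.96), ([0.6442, -0.0718, 0.0268], 0.63), ([0.5942, -0.3715, 0.0428], 0.58)]
b cup_a_hook [([0.6699, -0.0727, 0.0954], 0.57)]
177 92
```

Call:
{"api": "arm_command", "payload": {
  "slide": [
    [10,0,0],
    [10,0,0],
    [7.4,0,0],
    [0,0,0],
    [0,0,-10],
    [0,0,-10],
    [0,0,-8],
    [0,0,-6],
    [0,0,-4],
    [0,0,0]
  ],
  "turn": [
    [0,0,0],
    [0,0,0],
    [0,0,0],
    [0,0,0],
    [0,0,0],
    [0,0,0],
    [0,0,0],
    [0,0,0],
    [0,0,0],
    [0,0,0]
  ],
  "claw": [1,1,1,1,1,1,1,1,1,1]
}}

```text
clock: 18.87
tcp_pos: [0.6603, 0.045, 0.1241]
tcp_rot: [[-1.0, -0.015, -0.002], [-0.015, 1.0, 0.0], [0.002, 0.0, -1.0]]
force: [0.3, -0.7, -1.0]
width: 0.0135
finger_force: 20.0
```

Call:
{"api": "arm_command", "payload": {
  "slide": [
    [0,0,-4],
    [0,0,-4],
    [0,0,-4],
    [0,0,-2],
    [0,0,-1],
    [0,0,-1],
    [0,0,-1],
    [0,0,-1],
    [0,0,0],
    [0,0,0]
  ],
  "turn": [
    [0,0,0],
    [0,0,0],
    [0,0,0],
    [0,0,0],
    [0,0,0],
    [0,0,0],
    [0,0,0],
    [0,0,0],
    [0,0,0],
    [0,0,0]
  ],
  "claw": [1,1,1,1,1,1,1,1,1,1]
}}

```text
clock: 19.7
tcp_pos: [0.661, 0.045, 0.1075]
tcp_rot: [[-1.0, -0.015, 0.0], [-0.015, 1.0, -0.0], [-0.0, -0.0, -1.0]]
force: [0.1, 0.4, -1.2]
width: 0.0139
finger_force: 20.0
```

Call:
{"api": "arm_command", "payload": {
  "slide": [
    [0,0,-1],
    [0,0,-1],
    [0,0,-0.5],
    [0,0,0],
    [0,0,0],
    [0,0,0],
    [0,0,0],
    [0,0,0],
    [0,0,0],
    [0,0,0]
  ],
  "turn": [
    [0,0,0],
    [0,0,0],
    [0,0,0],
    [0,0,0],
    [0,0,0],
    [0,0,0],
    [0,0,0],
    [0,0,0],
    [0,0,0],
    [0,0,0]
  ],
  "claw": [1,1,1,1,0.8,0.6,0.6,0.6,0.6,0.6]
}}

```text
clock: 20.53
tcp_pos: [0.661, 0.045, 0.1048]
tcp_rot: [[-1.0, -0.015, -0.0], [-0.015, 1.0, -0.0], [0.0, 0.0, -1.0]]
force: [-0.2, 0.3, -0.2]
width: 0.0363
finger_force: 0.0
```

Call:
{"api": "arm_command", "payload": {
  "slide": [
    [0,0,20],
    [0,0,30],
    [0,0,35],
    [-10,0,35],
    [-30,0,20],
    [-35,0,10],
    [-35,0,0],
    [-35,0,0],
    [-35,-10,0],
    [-10,-10,0]
  ],
  "turn": [
    [0,0,0],
    [0,0,0],
    [0,0,0],
    [0,0,0],
    [0,0,0],
    [0,0,0],
    [0,0,0],
    [0,0,0],
    [0,0,0],
    [0,0,0]
  ],
  "claw": [0.6,0.6,0.6,0.6,0.6,0.6,0.5,0.5,0.5,0.5]
}}

```text
clock: 21.37
tcp_pos: [0.4662, 0.0254, 0.2549]
tcp_rot: [[-1.0, -0.016, -0.002], [-0.016, 1.0, 0.0], [0.002, 0.0, -1.0]]
force: [2.0, 0.9, 0.6]
width: 0.0457
finger_force: 0.0
```

```bash
python3 - <<'E'
from h import *
np.set_printoptions(precision=4,suppress=True)
w=snap("wrist");a=snap("scene");b=snap("side")
for n,p in (("w",w),("a",a),("b",b)):
  for o in ("cup_a","plug_s","block_hole0","tower_a"): print(n,o,[(np.round(d["location"],4).tolist(),round(d["p"],2)) for d in viewer.mark_of(p,o) if d["p"]>.35])
bg=lambda p:cv2.cvtColor(p["image"],cv2.COLOR_RGB2BGR)
A=cv2.resize(bg(b)[120:320,170:400],(529,460),interpolation=cv2.INTER_CUBIC); B=cv2.resize(bg(w)[100:240],(529,145))
cv2.imwrite("pics/s5.png",np.vstack([A,B]))
E
```

```text
w cup_a [([0.6434, 0.0445, 0.025], 0.65), ([0.5986, -0.3611, 0.0383], 0.57)]
w plug_s [([0.5344, -0.1272, -0.0009], 0.69), ([0.5166, 0.1351, -0.0052], 0.62), ([0.4353, -0.1289, -0.0029], 0.61)]
w block_hole0 [([0.5951, -0.3641, 0.0425], 0.98), ([0.6093, -0.2516, 0.0362], 0.79), ([0.5331, -0.1275, -0.0015], 0.69), ([0.5981, -0.2935, 0.0418], 0.56)]
w tower_a [([0.4546, 0.2718, 0.0297], 0.74)]
a cup_a [([0.6128, 0.3254, -0.0012], 0.69), ([0.6458, 0.0422, 0.0293], 0.65), ([0.6432, -0.0747, 0.0279], 0.45)]
a plug_s [([0.4324, -0.1255, -0.0029], 0.68), ([0.527, -0.1342, -0.0021], 0.67), ([0.519, 0.1326, -0.0017], 0.52)]
a block_hole0 [([0.6029, -0.2493, 0.0387], 0.91), ([0.5978, -0.3945, 0.0407], 0.86), ([0.596, -0.3654, 0.0393], 0.78), ([0.6048, -0.2924, 0.0442], 0.7), ([0.5959, -0.3272, 0.0419], 0.56)]
a tower_a [([0.449, 0.2761, 0.028], 0.66)]
b cup_a [([0.6447, -0.0691, 0.0278], 0.73), ([0.6399, 0.0472, 0.024], 0.55)]
b plug_s [([0.5318, -0.1281, 0.001], 0.73), ([0.4278, -0.1252, -0.0025], 0.53), ([0.5176, 0.1299, -0.0008], 0.52)]
b block_hole0 [([0.597, -0.3927, 0.0449], 0.94), ([0.6023, -0.2521, 0.041], 0.92), ([0.6017, -0.2959, 0.0404], 0.79), ([0.6422, 0.0468, 0.0259], 0.7), ([0.5942, -0.3674, 0.0435], 0.67), ([0.5962, -0.3327, 0.0393], 0.62)]
b tower_a [([0.4527, 0.273, 0.0319], 0.98)]
```

View pics/s5.png

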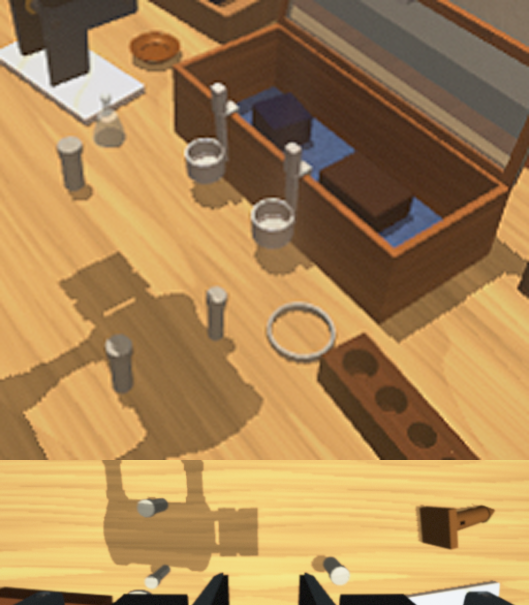

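Both cups hang outside the rim (crop px 205,158 and 272,220). Now view the block and the right-hand plugs from above.

Call:
{"api": "arm_command", "payload": {
  "slide": [
    [13,-26,5],
    [15,-30,5],
    [15,-30,5],
    [15,-30,5],
    [15,-30,5],
    [15,-30,5],
    [15,-30,5],
    [15,-30,5],
    [15,-30,5],
    [0,0,0]
  ],
  "turn": [
    [0,0,0.0],
    [0,0,0],
    [0,0,0],
    [0,0,0],
    [0,0,0],
    [0,0,0],
    [0,0,0],
    [0,0,0],
    [0,0,0],
    [0,0,0]
  ],
  "claw": [0.5,0.5,0.5,0.5,0.5,0.5,0.5,0.5,0.5,0.5]
}}

```text
clock: 22.95
tcp_pos: [0.606, -0.2462, 0.2999]
tcp_rot: [[-1.0, -0.012, 0.002], [-0.012, 1.0, -0.002], [-0.001, -0.002, -1.0]]
force: [-0.1, 0.0, -0.9]
width: 0.0455
finger_force: 0.0
```

```bash
cat > v.py <<'E'
from rim import *
np.set_printoptions(precision=4,suppress=True)
w=snap("wrist"); print(telemetry.state()["tcp_pos"])
for o in ("plug_s","block_hole0"): print(o,[(np.round(d["location"],4).tolist(),round(d["p"],2)) for d in viewer.mark_of(w,o) if d["p"]>.35])
v,f=fit([w],box(.025,.095,.04),(.599,-.320,-.056)); print("block",v,f)
im=cv2.cvtColor(w["image"],cv2.COLOR_RGB2BGR)
for c in proj(w,lines(0,0,box(.025,.095,.04),0,v))[::6]: cv2.circle(im,tuple(int(t) for t in c),0,(0,255,0),-1)
t=np.linspace(0,6.28,40)
for y,r in ((-.072,7.5),(-.044,9.5),(-.01,11.5),(.028,13.5),(.07,15.5)):
    h=np.array([v[0]-np.sin(v[2])*y,v[1]+np.cos(v[2])*y,.04]); print(h)
    for c in proj(w,h+np.c_[np.cos(t),np.sin(t),0*t]*r/1000): cv2.circle(im,tuple(int(q) for q in c),0,(0,255,255),-1)
for n,s in enumerate(viewer.outline_of(w,"plug_s")[:4]):
    ys,xs=np.nonzero(s["pixels"]); print("outline",s["p"],xs.min(),xs.max(),ys.min(),ys.max())
cv2.imwrite("pics/v.png",cv2.resize(im[20:260,0:320],(800,600),interpolation=cv2.INTER_CUBIC))
E
python3 v.py
```

```text
[ 0.6049 -0.2437  0.2994]
plug_s [([0.5305, -0.1289, -0.0011], 0.73), ([0.4315, -0.1284, -0.0032], 0.7), ([0.5204, 0.13, -0.007], 0.67)]
block_hole0 [([0.597, -0.3315, 0.0418], 0.96), ([0.5962, -0.2923, 0.0408], 0.93), ([0.5974, -0.3651, 0.0445], 0.92), ([0.5957, -0.3889, 0.0423], 0.81)]
block [ 0.595 -0.32  -0.041] -60.0
[ 0.592  -0.3919  0.04  ]
[ 0.5932 -0.364   0.04  ]
[ 0.5946 -0.33    0.04  ]
[ 0.5961 -0.292   0.04  ]
[ 0.5979 -0.2501  0.04  ]
outline 0.94 324 350 36 60
outline 0.63 470 511 107 125
outline 0.5 321 340 114 127
outline 0.29 508 511 173 204
```

View pics/v.png

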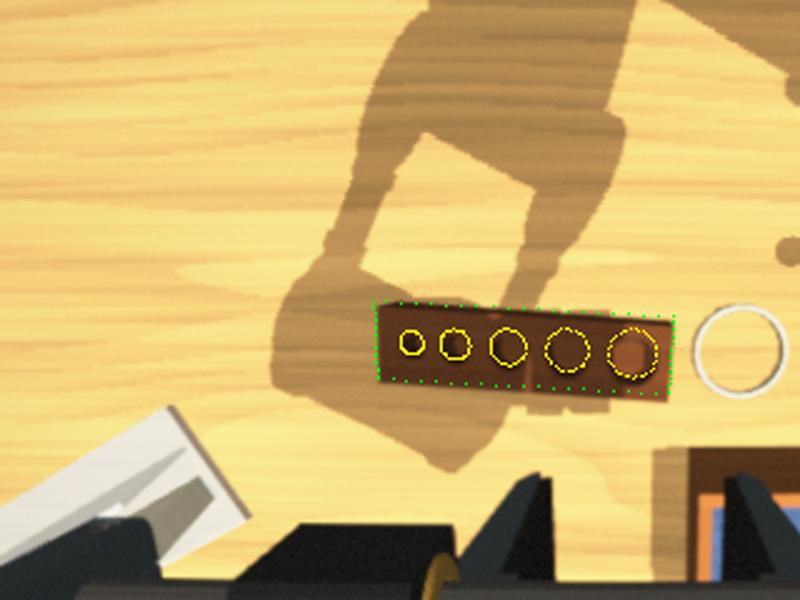

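The block (px 380–672, 305–400) with its five holes shows; the rough fit saturated and the arm was still settling, so I refit.

```bash
sed -i 's/np.minimum(\(cv2.remap(.*INTER_LINEAR)\),60)/np.minimum(\1,250)/' rim.py; grep -n remap rim.py; cat >> v.py <<'E'
for q in ("scene","side"):
    p=snap(q); print(q,fit([p],box(.025,.095,.04),(.599,-.32,-.056)))
E
python3 v.py | grep -v outline
```

```text
19:            s-=np.minimum(cv2.remap(m,uv[:,0:1],uv[:,1:2],cv2.INTER_LINEAR),250).mean()
[ 0.6036 -0.2401  0.2998]
plug_s [([0.5197, 0.1327, -0.0047], 0.98), ([0.4324, -0.1284, -0.0021], 0.89), ([0.5328, -0.1281, -0.0002], 0.59)]
block_hole0 [([0.6049, -0.2493, 0.0403], 0.97), ([0.595, -0.3891, 0.0398], 0.95), ([0.5976, -0.2947, 0.0406], 0.92), ([0.599, -0.329, 0.0396], 0.74), ([0.5962, -0.3626, 0.0378], 0.64)]
block [ 0.5962 -0.3211 -0.0597] -175.11428833007812
[ 0.592  -0.3929  0.04  ]
[ 0.5936 -0.365   0.04  ]
[ 0.5957 -0.331   0.04  ]
[ 0.5979 -0.2931  0.04  ]
[ 0.6004 -0.2512  0.04  ]
scene (array([ 0.6008, -0.3196, -0.0757]), np.float64(-126.70797729492188))
side (array([ 0.5986, -0.3205, -0.0573]), np.float64(-107.8277359008789))
```

View pics/v.png

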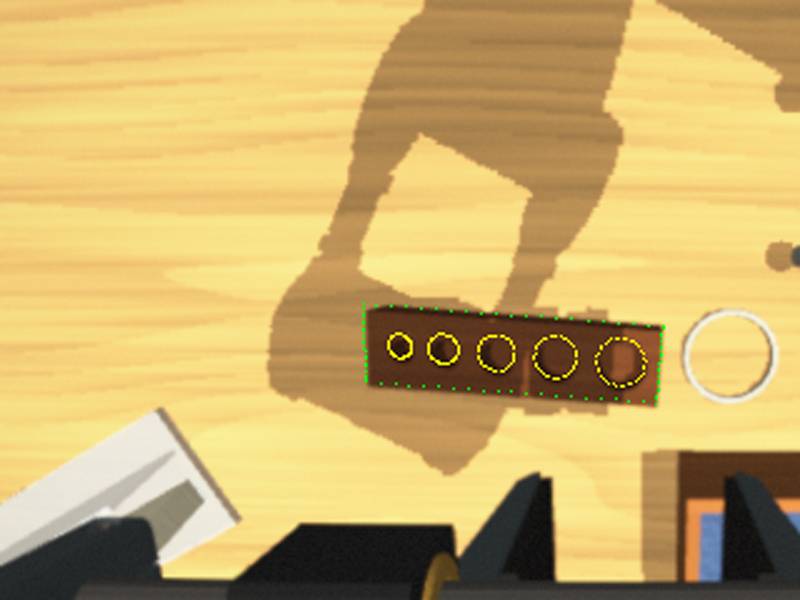

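Call:
{"api": "arm_command", "payload": {
  "slide": [
    [-10,15,0],
    [-15,22,0],
    [-20,30,0],
    [-15,25,0],
    [-12,18.6,-30],
    [0,0,-40],
    [0,0,-40],
    [0,0,-40],
    [0,0,-30],
    [0,0,-10]
  ],
  "turn": [
    [0,0,0],
    [0,0,0],
    [0,0,0],
    [0,0,0],
    [0,0,0],
    [0,0,0],
    [0,0,0],
    [0,0,0],
    [0,0,0],
    [0,0,0]
  ],
  "claw": [0.5,0.5,0.5,0.5,0.5,0.5,0.5,0.5,0.5,0.5]
}}

```text
clock: 24.28
tcp_pos: [0.5298, -0.1294, 0.1062]
tcp_rot: [[-1.0, -0.016, -0.005], [-0.016, 1.0, 0.002], [0.005, 0.002, -1.0]]
force: [-1.8, 0.6, -0.7]
width: 0.0455
finger_force: 0.0
```

```bash
python3 - <<'E'
from h import *
np.set_printoptions(precision=4,suppress=True)
print(telemetry.state()["tcp_pos"])
for q in ("scene","side","side"):
    p=snap(q); print(telemetry.state()["tcp_pos"],[(np.round(d["location"],4).tolist(),round(d["p"],2)) for d in viewer.mark_of(p,"plug_s") if d["p"]>.35])
E
```

```text
[ 0.5298 -0.1294  0.1062]
[ 0.53   -0.1295  0.1066] [([0.5204, 0.1339, 0.0001], 0.64), ([0.4293, -0.1264, 0.0001], 0.58), ([0.5289, -0.1297, -0.0021], 0.44)]
[ 0.5323 -0.1304  0.1106] [([0.5161, 0.1283, -0.0001], 0.76), ([0.4283, -0.1275, -0.0002], 0.61), ([0.5338, -0.128, 0.0002], 0.52)]
[ 0.5333 -0.1308  0.1119] [([0.5158, 0.1318, 0.0022], 0.72), ([0.4249, -0.1272, -0.0011], 0.62), ([0.5339, -0.1317, -0.0003], 0.45)]
```

Call:
{"api": "arm_command", "payload": {
  "slide": [
    [-1.5,1,-10],
    [0,0,-20],
    [0,0,-20],
    [0,0,-15],
    [0,0,-9],
    [0,0,0],
    [0,0,0],
    [0,0,0],
    [0,0,0],
    [0,0,0]
  ],
  "turn": [
    [0,0,0],
    [0,0,0],
    [0,0,0],
    [0,0,0],
    [0,0,0],
    [0,0,0],
    [0,0,0],
    [0,0,0],
    [0,0,0],
    [0,0,0]
  ],
  "claw": [0.5,0.5,0.5,0.5,0.5,0.5,1,1,1,1],
  "grip_force": 8
}}

```text
clock: 25.42
tcp_pos: [0.531, -0.1296, 0.0368]
tcp_rot: [[-1.0, -0.015, 0.001], [-0.015, 1.0, -0.001], [-0.001, -0.001, -1.0]]
force: [0.0, 0.3, 0.2]
width: 0.0218
finger_force: 0.0
```

Call:
{"api": "arm_command", "payload": {
  "slide": [
    [0,0,0],
    [0,0,0],
    [0,0,0],
    [0,0,0],
    [0,0,0],
    [0,0,0],
    [0,0,0],
    [0,0,0],
    [0,0,0],
    [0,0,0]
  ],
  "turn": [
    [0,0,0],
    [0,0,0],
    [0,0,0],
    [0,0,0],
    [0,0,0],
    [0,0,0],
    [0,0,0],
    [0,0,0],
    [0,0,0],
    [0,0,0]
  ],
  "claw": [1,1,1,1,1,1,1,0.5,0.5,0.5]
}}

```text
clock: 26.25
tcp_pos: [0.5304, -0.1294, 0.0359]
tcp_rot: [[-1.0, -0.015, -0.0], [-0.015, 1.0, 0.0], [0.0, 0.0, -1.0]]
force: [0.7, -0.3, -0.1]
width: 0.0367
finger_force: 0.0
```

Call:
{"api": "arm_command", "payload": {
  "slide": [
    [0,0,0],
    [0,0,0],
    [0,0,0],
    [0,0,0],
    [0,0,0],
    [0,0,0],
    [0,0,0],
    [0,0,0],
    [0,0,0],
    [0,0,0]
  ],
  "turn": [
    [0,0,0],
    [0,0,0],
    [0,0,-0.12],
    [0,0,-0.12],
    [0,0,-0.12],
    [0,0,-0.12],
    [0,0,-0.12],
    [0,0,-0.12],
    [0,0,-0.12],
    [0,0,-0.12]
  ],
  "claw": [0.5,0.5,0.5,0.5,0.5,0.5,0.5,0.5,0.5,0.5]
}}

```text
clock: 27.08
tcp_pos: [0.5305, -0.1294, 0.0359]
tcp_rot: [[-0.581, 0.814, -0.0], [0.814, 0.581, 0.0], [0.0, -0.0, -1.0]]
force: [0.6, 0.3, 0.8]
width: 0.0457
finger_force: 0.0
```

Call:
{"api": "arm_command", "payload": {
  "slide": [
    [0,0,0],
    [0,0,0],
    [0,0,0],
    [0,0,0],
    [0,0,0],
    [0,0,0],
    [0,0,0],
    [0,0,0],
    [0,0,0],
    [0,0,0]
  ],
  "turn": [
    [0,0,-0.12],
    [0,0,-0.12],
    [0,0,-0.12],
    [0,0,-0.12],
    [0,0,-0.12],
    [0,0,0],
    [0,0,0],
    [0,0,0],
    [0,0,0],
    [0,0,0]
  ],
  "claw": [0.5,0.5,0.5,0.5,0.5,0.5,0.5,1,1,1]
}}

```text
clock: 27.92
tcp_pos: [0.5305, -0.1294, 0.0359]
tcp_rot: [[-0.028, 1.0, -0.0], [1.0, 0.028, 0.0], [0.0, -0.0, -1.0]]
force: [0.3, -0.4, 0.6]
width: 0.0283
finger_force: 0.0
```

Call:
{"api": "arm_command", "payload": {
  "slide": [
    [0,0,0],
    [0,0,0],
    [0,0,0],
    [0,0,0],
    [0,0,0],
    [0,0,0],
    [0,0,0],
    [0,0,0],
    [0,0,0],
    [0,0,0]
  ],
  "turn": [
    [0,0,0],
    [0,0,0],
    [0,0,0],
    [0,0,0],
    [0,0,0],
    [0,0,0],
    [0,0,0],
    [0,0,0],
    [0,0,0],
    [0,0,0]
  ],
  "claw": [1,1,1,1,1,1,1,1,1,1],
  "grip_force": 25
}}

```text
clock: 28.75
tcp_pos: [0.5305, -0.1294, 0.0359]
tcp_rot: [[-0.026, 1.0, -0.0], [1.0, 0.026, -0.0], [-0.0, -0.0, -1.0]]
force: [0.8, 0.0, -0.8]
width: 0.0191
finger_force: 25.0
```

Call:
{"api": "arm_command", "payload": {
  "slide": [
    [0,0,10],
    [0,0,20],
    [0,0,25],
    [5,-20,0],
    [8,-30,0],
    [10,-35,0],
    [10,-35,0],
    [10,-35,0],
    [10,-35,0],
    [7,-25,0]
  ],
  "turn": [
    [0,0,0],
    [0,0,0],
    [0,0,0],
    [0,0,0],
    [0,0,0],
    [0,0,0],
    [0,0,0],
    [0,0,0],
    [0,0,0],
    [0,0,0]
  ],
  "claw": [1,1,1,1,1,1,1,1,1,1]
}}

```text
clock: 29.58
tcp_pos: [0.591, -0.3475, 0.0919]
tcp_rot: [[-0.025, 1.0, 0.001], [1.0, 0.025, -0.001], [-0.001, 0.001, -1.0]]
force: [-0.3, -1.0, 0.1]
width: 0.0193
finger_force: 25.0
```

Call:
{"api": "arm_command", "payload": {
  "slide": [
    [4,-15,0],
    [1.6,-4.7,0],
    [0,0,0],
    [0,0,0],
    [0,0,0],
    [0,0,0],
    [0,0,0],
    [0,0,0],
    [0,0,0],
    [0,0,0]
  ],
  "turn": [
    [0,0,0],
    [0,0,0],
    [0,0,0],
    [0,0,0],
    [0,0,0],
    [0,0,0],
    [0,0,0],
    [0,0,0],
    [0,0,0],
    [0,0,0]
  ],
  "claw": [1,1,1,1,1,1,1,1,1,1]
}}

```text
clock: 30.42
tcp_pos: [0.5961, -0.3639, 0.091]
tcp_rot: [[-0.026, 1.0, 0.0], [1.0, 0.026, 0.0], [0.0, 0.0, -1.0]]
force: [0.5, -0.4, -0.7]
width: 0.0194
finger_force: 25.0
```

```bash
cat > ov.py <<'E'
from rim import *
import sys
np.set_printoptions(precision=4,suppress=True)
f,r,gz=sys.argv[1],float(sys.argv[2]),float(sys.argv[3])  # shaft radius, TCP height over plug underside
s=telemetry.state(); t=np.array(s["tcp_pos"]); print(t,s["force"],s["width"])
th=np.linspace(0,6.28,60); ti=[]
for q in ("side","scene"):
    p=snap(q); im=cv2.cvtColor(p["image"],cv2.COLOR_RGB2BGR); c0=proj(p,[t-[0,0,.04]])[0]; u,v=(c0-[40,35]).astype(int); v=min(v,314)
    k=7; cr=cv2.resize(im[v:v+75,u:u+80],None,fx=k,fy=k,interpolation=cv2.INTER_CUBIC)
    for z,col in ((-gz,(0,255,0)),(-gz+.02,(0,255,0))):
        for c in proj(p,t+np.c_[r*np.cos(th),r*np.sin(th),0*th+z]): cv2.circle(cr,tuple(int(a) for a in (c-[u,v]+.5)*k),1,col,-1)
    print(q,u,v,[(np.round(d["location"],4).tolist(),round(d["p"],2)) for d in viewer.mark_of(p,"plug_s") if d["p"]>.3 and d["location"][1]<-.2], [(np.round(d["location"],4).tolist(),round(d["p"],2)) for d in viewer.mark_of(p,"block_hole0")])
    ti.append(cr)
cv2.imwrite("pics/"+f,cv2.resize(np.hstack(ti),(800,375)))
E
python3 ov.py h1.png .008 .0359
```

```text
[ 0.5961 -0.3639  0.091 ] [ 0.5066 -0.3688 -0.6737] 0.019402574909072594
side 326 284 [] [([0.5966, -0.3298, 0.0361], 0.83), ([0.5951, -0.3927, 0.043], 0.82), ([0.5938, -0.3686, 0.0403], 0.66), ([0.6006, -0.2499, 0.0406], 0.63), ([0.602, -0.294, 0.0383], 0.57), ([0.6091, 0.3244, -0.0024], 0.28)]
scene 91 179 [([0.5966, -0.3633, 0.0507], 0.36)] [([0.5968, -0.3907, 0.0373], 0.84), ([0.5929, -0.3617, 0.0455], 0.73), ([0.5955, -0.3263, 0.0444], 0.7)]
```

View pics/h1.png

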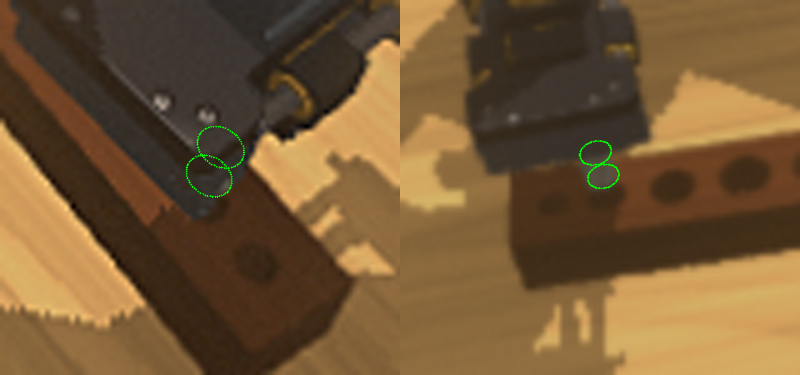

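Overlay agrees with the held plug (scene crop px 603,177, over the second hole). Try the descent and watch the force.

Call:
{"api": "arm_command", "payload": {
  "slide": [
    [0,0,-5],
    [0,0,-4],
    [0,0,-3],
    [0,0,-2],
    [0,0,-1],
    [0,0,-1],
    [0,0,-1],
    [0,0,-1],
    [0,0,0],
    [0,0,0]
  ],
  "turn": [
    [0,0,0],
    [0,0,0],
    [0,0,0],
    [0,0,0],
    [0,0,0],
    [0,0,0],
    [0,0,0],
    [0,0,0],
    [0,0,0],
    [0,0,0]
  ],
  "claw": [1,1,1,1,1,1,1,1,1,1]
}}

```text
clock: 31.55
tcp_pos: [0.5961, -0.3641, 0.0729]
tcp_rot: [[-0.026, 1.0, 0.0], [1.0, 0.026, -0.0], [-0.0, 0.0, -1.0]]
force: [0.4, -0.5, -1.1]
width: 0.0189
finger_force: 25.0
```

Call:
{"api": "arm_command", "payload": {
  "slide": [
    [0,0,-4],
    [0,0,-4],
    [0,0,-4],
    [0,0,-4],
    [0,0,-3],
    [0,0,-3],
    [0,0,-2],
    [0,0,-1],
    [0,0,0],
    [0,0,0]
  ],
  "turn": [
    [0,0,0],
    [0,0,0],
    [0,0,0],
    [0,0,0],
    [0,0,0],
    [0,0,0],
    [0,0,0],
    [0,0,0],
    [0,0,0],
    [0,0,0]
  ],
  "claw": [1,1,1,1,1,1,1,1,1,1]
}}

```text
clock: 32.38
tcp_pos: [0.5961, -0.3642, 0.048]
tcp_rot: [[-0.026, 1.0, 0.0], [1.0, 0.026, -0.0], [-0.0, 0.0, -1.0]]
force: [0.5, 1.0, 0.4]
width: 0.0191
finger_force: 25.0
```

Call:
{"api": "arm_command", "payload": {
  "slide": [
    [0,0,-1],
    [0,0,-1],
    [0,0,0],
    [0,0,0],
    [0,0,0],
    [0,0,0],
    [0,0,0],
    [0,0,0],
    [0,0,0],
    [0,0,0]
  ],
  "turn": [
    [0,0,0],
    [0,0,0],
    [0,0,0],
    [0,0,0],
    [0,0,0],
    [0,0,0],
    [0,0,0],
    [0,0,0],
    [0,0,0],
    [0,0,0]
  ],
  "claw": [1,1,1,0.8,0.6,0.5,0.5,0.5,0.5,0.5]
}}

```text
clock: 33.22
tcp_pos: [0.5961, -0.3641, 0.0459]
tcp_rot: [[-0.026, 1.0, 0.0], [1.0, 0.026, 0.0], [0.0, 0.0, -1.0]]
force: [0.2, -0.2, 0.4]
width: 0.0452
finger_force: 0.0
```

Call:
{"api": "arm_command", "payload": {
  "slide": [
    [0,0,10],
    [0,0,20],
    [0,0,25],
    [0,10,15],
    [-15,25,0],
    [-25,35,0],
    [-30,40,0],
    [-30,40,0],
    [-30,40,0],
    [-20,30,0]
  ],
  "turn": [
    [0,0,0],
    [0,0,0],
    [0,0,0],
    [0,0,0],
    [0,0,0],
    [0,0,0],
    [0,0,0],
    [0,0,0],
    [0,0,0],
    [0,0,0]
  ],
  "claw": [0.5,0.5,0.5,0.5,0.5,0.5,0.5,0.5,0.5,0.5]
}}

```text
clock: 34.05
tcp_pos: [0.4595, -0.1627, 0.1164]
tcp_rot: [[-0.026, 1.0, -0.0], [1.0, 0.026, 0.0], [0.0, -0.0, -1.0]]
force: [1.0, 0.1, 0.2]
width: 0.0457
finger_force: 0.0
```

```bash
python3 - <<'E'
from h import *
np.set_printoptions(precision=4,suppress=True)
for q in ("scene","side"):
    p=snap(q); print([(np.round(d["location"],4).tolist(),round(d["p"],2)) for d in viewer.mark_of(p,"plug_s") if d["p"]>.3])
print(telemetry.state()["tcp_pos"])
E
```

```text
[([0.5958, -0.3664, 0.0081], 0.61), ([0.4292, -0.125, -0.0032], 0.51), ([0.5222, 0.1349, 0.0002], 0.42)]
[([0.4259, -0.1265, 0.0012], 0.75), ([0.5184, 0.1298, 0.0], 0.73), ([0.5979, -0.3661, 0.0122], 0.69)]
[ 0.4618 -0.1642  0.1167]
```

Call:
{"api": "arm_command", "payload": {
  "slide": [
    [-15,15,0],
    [-12,14,0],
    [-6,7.5,0],
    [0,0,0],
    [0,0,-20],
    [0,0,-25],
    [0,0,-20],
    [0,0,-15],
    [0,0,0],
    [0,0,0]
  ],
  "turn": [
    [0,0,0],
    [0,0,0],
    [0,0,0],
    [0,0,0],
    [0,0,0],
    [0,0,0],
    [0,0,0],
    [0,0,0],
    [0,0,0],
    [0,0,0]
  ],
  "claw": [0.4,0.4,0.4,0.4,0.4,0.4,0.4,0.4,0.4,0.4],
  "grip_force": 8
}}

```text
clock: 35.08
tcp_pos: [0.4295, -0.1293, 0.0356]
tcp_rot: [[-0.026, 1.0, -0.001], [1.0, 0.026, 0.0], [0.0, -0.001, -1.0]]
force: [0.8, 0.8, -0.2]
width: 0.0546
finger_force: 0.0
```

Call:
{"api": "arm_command", "payload": {
  "slide": [
    [0,0,0],
    [0,0,0],
    [0,0,0],
    [0,0,0],
    [0,0,0],
    [0,0,0],
    [0,0,0],
    [0,0,0],
    [0,0,0],
    [0,0,0]
  ],
  "turn": [
    [0,0,0],
    [0,0,0],
    [0,0,0],
    [0,0,0],
    [0,0,0],
    [0,0,0],
    [0,0,0],
    [0,0,0],
    [0,0,0],
    [0,0,0]
  ],
  "claw": [1,1,1,1,1,1,1,1,1,1]
}}

```text
clock: 35.92
tcp_pos: [0.4292, -0.1288, 0.0363]
tcp_rot: [[-0.026, 1.0, 0.001], [1.0, 0.026, -0.0], [-0.0, 0.001, -1.0]]
force: [0.3, 1.2, 8.3]
width: 0.0234
finger_force: 8.0
```

Medium plug (width 24). Turn a quarter and regrip to centre it the other way.

Call:
{"api": "arm_command", "payload": {
  "slide": [
    [0,0,0],
    [0,0,0],
    [0,0,0],
    [0,0,0],
    [0,0,0],
    [0,0,0],
    [0,0,0],
    [0,0,0],
    [0,0,0],
    [0,0,0]
  ],
  "turn": [
    [0,0,0],
    [0,0,0],
    [0,0,0.12],
    [0,0,0.12],
    [0,0,0.12],
    [0,0,0.12],
    [0,0,0.12],
    [0,0,0.12],
    [0,0,0.12],
    [0,0,0.12]
  ],
  "claw": [0.4,0.4,0.4,0.4,0.4,0.4,0.4,0.4,0.4,0.4]
}}

```text
clock: 36.75
tcp_pos: [0.4288, -0.1287, 0.0359]
tcp_rot: [[-0.837, 0.547, -0.0], [0.547, 0.837, 0.0], [0.0, -0.0, -1.0]]
force: [0.6, -0.2, 0.6]
width: 0.0546
finger_force: 0.0
```

Call:
{"api": "arm_command", "payload": {
  "slide": [
    [0,0,0],
    [0,0,0],
    [0,0,0],
    [0,0,0],
    [0,0,0],
    [0,0,0],
    [0,0,0],
    [0,0,0],
    [0,0,0],
    [0,0,0]
  ],
  "turn": [
    [0,0,0.12],
    [0,0,0.12],
    [0,0,0.12],
    [0,0,0.12],
    [0,0,0.12],
    [0,0,0],
    [0,0,0],
    [0,0,0],
    [0,0,0],
    [0,0,0]
  ],
  "claw": [0.4,0.4,0.4,0.4,0.4,0.4,0.4,1,1,1]
}}

```text
clock: 37.58
tcp_pos: [0.4289, -0.1287, 0.0359]
tcp_rot: [[-1.0, -0.013, -0.0], [-0.013, 1.0, 0.0], [0.0, 0.0, -1.0]]
force: [-0.6, -0.1, -0.7]
width: 0.0378
finger_force: 0.0
```

Call:
{"api": "arm_command", "payload": {
  "slide": [
    [0,0,0],
    [0,0,0],
    [0,0,0],
    [0,0,0],
    [0,0,0],
    [0,0,0],
    [0,0,0],
    [0,0,0],
    [0,0,0],
    [0,0,0]
  ],
  "turn": [
    [0,0,0],
    [0,0,0],
    [0,0,0],
    [0,0,0],
    [0,0,0],
    [0,0,0],
    [0,0,0],
    [0,0,0],
    [0,0,0],
    [0,0,0]
  ],
  "claw": [1,1,1,1,1,1,1,1,1,1],
  "grip_force": 25
}}

```text
clock: 38.42
tcp_pos: [0.4289, -0.1287, 0.0359]
tcp_rot: [[-1.0, -0.015, -0.0], [-0.015, 1.0, 0.0], [0.0, 0.0, -1.0]]
force: [0.7, 0.1, -0.0]
width: 0.0233
finger_force: 25.0
```

Call:
{"api": "arm_command", "payload": {
  "slide": [
    [0,0,10],
    [0,0,20],
    [0,0,25],
    [15,-15,0],
    [20,-22,0],
    [25,-30,0],
    [25,-30,0],
    [25,-30,0],
    [25,-30,0],
    [15,-20,0]
  ],
  "turn": [
    [0,0,0],
    [0,0,0],
    [0,0,-0.12],
    [0,0,-0.12],
    [0,0,-0.12],
    [0,0,-0.12],
    [0,0,-0.12],
    [0,0,-0.12],
    [0,0,-0.12],
    [0,0,-0.12]
  ],
  "claw": [1,1,1,1,1,1,1,1,1,1]
}}

```text
clock: 39.25
tcp_pos: [0.581, -0.3086, 0.0909]
tcp_rot: [[-0.581, 0.814, 0.001], [0.814, 0.581, -0.001], [-0.002, 0.0, -1.0]]
force: [-0.2, -0.4, -0.1]
width: 0.0229
finger_force: 25.0
```

Call:
{"api": "arm_command", "payload": {
  "slide": [
    [10,-15,0],
    [7,-8,0],
    [2.2,-1.5,0],
    [0,0,0],
    [0,0,0],
    [0,0,0],
    [0,0,0],
    [0,0,0],
    [0,0,0],
    [0,0,0]
  ],
  "turn": [
    [0,0,-0.12],
    [0,0,-0.12],
    [0,0,-0.12],
    [0,0,-0.12],
    [0,0,-0.12],
    [0,0,0],
    [0,0,0],
    [0,0,0],
    [0,0,0],
    [0,0,0]
  ],
  "claw": [1,1,1,1,1,1,1,1,1,1]
}}

```text
clock: 40.08
tcp_pos: [0.5981, -0.3301, 0.0909]
tcp_rot: [[-0.028, 1.0, -0.0], [1.0, 0.028, 0.0], [0.0, -0.0, -1.0]]
force: [0.2, -0.1, -0.7]
width: 0.0229
finger_force: 25.0
```

Call:
{"api": "arm_command", "payload": {
  "slide": [
    [0,0,-5],
    [0,0,-4],
    [0,0,-3],
    [0,0,-2],
    [0,0,-1],
    [0,0,-1],
    [0,0,-1],
    [0,0,-1],
    [0,0,0],
    [0,0,0]
  ],
  "turn": [
    [0,0,0],
    [0,0,0],
    [0,0,0],
    [0,0,0],
    [0,0,0],
    [0,0,0],
    [0,0,0],
    [0,0,0],
    [0,0,0],
    [0,0,0]
  ],
  "claw": [1,1,1,1,1,1,1,1,1,1]
}}

```text
clock: 40.92
tcp_pos: [0.5981, -0.3302, 0.0729]
tcp_rot: [[-0.026, 1.0, -0.0], [1.0, 0.026, 0.0], [0.0, -0.0, -1.0]]
force: [-0.4, 0.6, -1.4]
width: 0.023
finger_force: 25.0
```

In the hole again, no force.

Call:
{"api": "arm_command", "payload": {
  "slide": [
    [0,0,-4],
    [0,0,-4],
    [0,0,-4],
    [0,0,-4],
    [0,0,-3],
    [0,0,-3],
    [0,0,-2],
    [0,0,-2],
    [0,0,-1],
    [0,0,0]
  ],
  "turn": [
    [0,0,0],
    [0,0,0],
    [0,0,0],
    [0,0,0],
    [0,0,0],
    [0,0,0],
    [0,0,0],
    [0,0,0],
    [0,0,0],
    [0,0,0]
  ],
  "claw": [1,1,1,1,1,1,1,1,1,1]
}}

```text
clock: 41.75
tcp_pos: [0.5982, -0.3303, 0.046]
tcp_rot: [[-0.026, 1.0, 0.0], [1.0, 0.026, -0.0], [-0.0, 0.0, -1.0]]
force: [-0.7, -0.7, -1.2]
width: 0.0229
finger_force: 25.0
```

Call:
{"api": "arm_command", "payload": {
  "slide": [
    [0,0,0],
    [0,0,0],
    [0,0,0],
    [0,0,0],
    [0,0,0],
    [0,0,0],
    [0,0,10],
    [0,0,20],
    [0,0,25],
    [0,0,20]
  ],
  "turn": [
    [0,0,0],
    [0,0,0],
    [0,0,0],
    [0,0,0],
    [0,0,0],
    [0,0,0],
    [0,0,0],
    [0,0,0],
    [0,0,0],
    [0,0,0]
  ],
  "claw": [1,0.8,0.5,0.5,0.5,0.5,0.5,0.5,0.5,0.5]
}}

```text
clock: 42.58
tcp_pos: [0.5983, -0.3303, 0.1231]
tcp_rot: [[-0.026, 1.0, 0.001], [1.0, 0.026, -0.0], [-0.0, 0.001, -1.0]]
force: [0.8, -0.0, -0.2]
width: 0.0456
finger_force: 0.0
```

Call:
{"api": "arm_command", "payload": {
  "slide": [
    [-16,15,15],
    [-16,25,15],
    [-16,35,10],
    [-16,38,0],
    [-16,38,0],
    [0,38,0],
    [0,38,0],
    [0,38,0],
    [0,38,0],
    [0,38,0]
  ],
  "turn": [
    [0,0,0],
    [0,0,0],
    [0,0,0],
    [0,0,0],
    [0,0,0],
    [0,0,0],
    [0,0,0],
    [0,0,0],
    [0,0,0],
    [0,0,0]
  ],
  "claw": [0.4,0.4,0.4,0.4,0.4,0.4,0.4,0.4,0.4,0.4],
  "grip_force": 8
}}

```text
clock: 43.42
tcp_pos: [0.5179, 0.0125, 0.1619]
tcp_rot: [[-0.026, 1.0, 0.001], [1.0, 0.026, -0.0], [-0.0, 0.001, -1.0]]
force: [1.7, 0.3, 0.4]
width: 0.0547
finger_force: 0.0
```

Call:
{"api": "arm_command", "payload": {
  "slide": [
    [0,38,0],
    [0,35,0],
    [0,25,0],
    [0,15,0],
    [0,5,-10],
    [0,0,-20],
    [0,0,-10],
    [0,0,0],
    [0,0,0],
    [0,0,0]
  ],
  "turn": [
    [0,0,0],
    [0,0,0],
    [0,0,0],
    [0,0,0],
    [0,0,0],
    [0,0,0],
    [0,0,0],
    [0,0,0],
    [0,0,0],
    [0,0,0]
  ],
  "claw": [0.4,0.4,0.4,0.4,0.4,0.4,0.4,0.4,0.4,0.4]
}}

```text
clock: 44.25
tcp_pos: [0.5184, 0.1283, 0.1214]
tcp_rot: [[-0.025, 1.0, 0.0], [1.0, 0.025, 0.0], [0.0, 0.0, -1.0]]
force: [-0.6, 0.1, -0.1]
width: 0.0548
finger_force: 0.0
```

```bash
python3 - <<'E'
from h import *
np.set_printoptions(precision=4,suppress=True)
for q in ("scene","side"):
    p=snap(q)
    for o in ("plug_s","tower_a","cup_a"): print(q,o,[(np.round(d["location"],4).tolist(),round(d["p"],2)) for d in viewer.mark_of(p,o) if d["p"]>.3])
print(telemetry.state()["tcp_pos"])
E
```

```text
scene plug_s [([0.7474, -0.0293, -0.0004], 0.64), ([0.5939, -0.3664, 0.0073], 0.63), ([0.5203, 0.1346, 0.0013], 0.6), ([0.5974, -0.3278, 0.014], 0.59)]
scene tower_a [([0.4477, 0.2761, 0.0256], 0.56)]
scene cup_a [([0.641, 0.0392, 0.0278], 0.71), ([0.6437, -0.0729, 0.0274], 0.6), ([0.6011, -0.2498, 0.0403], 0.38)]
side plug_s [([0.5932, -0.3319, 0.0082], 0.68), ([0.5169, 0.1256, 0.0034], 0.51), ([0.5957, -0.3632, 0.01], 0.45)]
side tower_a [([0.4535, 0.2737, 0.0305], 0.81)]
side cup_a [([0.6414, 0.0434, 0.0241], 0.92), ([0.642, -0.0747, 0.029], 0.6)]
[0.5182 0.1288 0.1211]
```

Call:
{"api": "arm_command", "payload": {
  "slide": [
    [0,2,-15],
    [0,0,-25],
    [0,0,-25],
    [0,0,-15],
    [0,0,-5],
    [0,0,0],
    [0,0,0],
    [0,0,0],
    [0,0,0],
    [0,0,0]
  ],
  "turn": [
    [0,0,0],
    [0,0,0],
    [0,0,0],
    [0,0,0],
    [0,0,0],
    [0,0,0],
    [0,0,0],
    [0,0,0],
    [0,0,0],
    [0,0,0]
  ],
  "claw": [0.4,0.4,0.4,0.4,0.4,0.4,0.4,1,1,1]
}}

```text
clock: 45.48
tcp_pos: [0.5186, 0.1309, 0.0368]
tcp_rot: [[-0.026, 1.0, 0.001], [1.0, 0.026, 0.0], [0.0, 0.001, -1.0]]
force: [-0.2, 0.2, 0.4]
width: 0.0376
finger_force: 0.0
```

Call:
{"api": "arm_command", "payload": {
  "slide": [
    [0,0,0],
    [0,0,0],
    [0,0,0],
    [0,0,0],
    [0,0,0],
    [0,0,0],
    [0,0,0],
    [0,0,0],
    [0,0,0],
    [0,0,0]
  ],
  "turn": [
    [0,0,0],
    [0,0,0],
    [0,0,0],
    [0,0,0],
    [0,0,0],
    [0,0,0],
    [0,0,0],
    [0,0,0.12],
    [0,0,0.12],
    [0,0,0.12]
  ],
  "claw": [1,1,1,1,0.4,0.4,0.4,0.4,0.4,0.4]
}}

```text
clock: 46.32
tcp_pos: [0.518, 0.1308, 0.0358]
tcp_rot: [[-0.382, 0.924, -0.0], [0.924, 0.382, -0.0], [0.0, -0.0, -1.0]]
force: [1.0, -1.1, 0.8]
width: 0.0548
finger_force: 0.0
```

Call:
{"api": "arm_command", "payload": {
  "slide": [
    [0,0,0],
    [0,0,0],
    [0,0,0],
    [0,0,0],
    [0,0,0],
    [0,0,0],
    [0,0,0],
    [0,0,0],
    [0,0,0],
    [0,0,0]
  ],
  "turn": [
    [0,0,0.12],
    [0,0,0.12],
    [0,0,0.12],
    [0,0,0.12],
    [0,0,0.12],
    [0,0,0.12],
    [0,0,0.12],
    [0,0,0.12],
    [0,0,0.12],
    [0,0,0.12]
  ],
  "claw": [0.4,0.4,0.4,0.4,0.4,0.4,0.4,0.4,0.4,0.4]
}}

```text
clock: 47.15
tcp_pos: [0.518, 0.1308, 0.0358]
tcp_rot: [[-1.0, -0.021, -0.0], [-0.021, 1.0, -0.0], [0.0, -0.0, -1.0]]
force: [-0.3, -0.6, 0.5]
width: 0.0547
finger_force: 0.0
```

Call:
{"api": "arm_command", "payload": {
  "slide": [
    [0,0,0],
    [0,0,0],
    [0,0,0],
    [0,0,0],
    [0,0,0],
    [0,0,0],
    [0,0,0],
    [0,0,0],
    [0,0,0],
    [0,0,0]
  ],
  "turn": [
    [0,0,0],
    [0,0,0],
    [0,0,0],
    [0,0,0],
    [0,0,0],
    [0,0,0],
    [0,0,0],
    [0,0,0],
    [0,0,0],
    [0,0,0]
  ],
  "claw": [0.4,1,1,1,1,1,1,1,1,1],
  "grip_force": 25
}}

```text
clock: 47.98
tcp_pos: [0.5181, 0.1308, 0.0359]
tcp_rot: [[-1.0, -0.015, -0.0], [-0.015, 1.0, -0.0], [0.0, -0.0, -1.0]]
force: [-0.2, 0.1, -0.5]
width: 0.0272
finger_force: 25.0
```

Call:
{"api": "arm_command", "payload": {
  "slide": [
    [0,0,10],
    [0,0,20],
    [0,0,25],
    [0,-15,0],
    [0,-25,0],
    [0,-35,0],
    [0,-35,0],
    [0,-35,0],
    [0,-35,0],
    [0,-35,0]
  ],
  "turn": [
    [0,0,0],
    [0,0,0],
    [0,0,0],
    [0,0,-0.12],
    [0,0,-0.12],
    [0,0,-0.12],
    [0,0,-0.12],
    [0,0,-0.12],
    [0,0,-0.12],
    [0,0,-0.12]
  ],
  "claw": [1,1,1,1,1,1,1,1,1,1]
}}

```text
clock: 48.82
tcp_pos: [0.5179, -0.0859, 0.0917]
tcp_rot: [[-0.674, 0.738, 0.0], [0.738, 0.674, -0.0], [-0.0, 0.0, -1.0]]
force: [1.0, 0.8, -0.4]
width: 0.0269
finger_force: 25.0
```

Call:
{"api": "arm_command", "payload": {
  "slide": [
    [5,-35,0],
    [12,-35,0],
    [15,-35,0],
    [15,-35,0],
    [15,-30,0],
    [12,-20,0],
    [5,-11,0],
    [3.2,-7.1,0],
    [0,0,0],
    [0,0,0]
  ],
  "turn": [
    [0,0,-0.12],
    [0,0,-0.12],
    [0,0,-0.12],
    [0,0,-0.12],
    [0,0,-0.12],
    [0,0,-0.12],
    [0,0,0],
    [0,0,0],
    [0,0,0],
    [0,0,0]
  ],
  "claw": [1,1,1,1,1,1,1,1,1,1]
}}

```text
clock: 49.65
tcp_pos: [0.5998, -0.2917, 0.091]
tcp_rot: [[-0.027, 1.0, -0.001], [1.0, 0.027, 0.0], [0.0, -0.001, -1.0]]
force: [0.1, 0.2, -0.6]
width: 0.0271
finger_force: 25.0
```

```bash
python3 -c "
from h import *
for i in range(3): snap('side')
s=telemetry.state();print(s['tcp_pos'],s['force'],s['width'])"
```

```text
[ 0.59986977 -0.29117884  0.09109737] [ 0.53633784 -0.38017827 -1.32754066] 0.027092810567180478
```

Nudge 0.4, −1.1 mm and lower.

Call:
{"api": "arm_command", "payload": {
  "slide": [
    [0.4,-1,0],
    [0,0,-5],
    [0,0,-4],
    [0,0,-3],
    [0,0,-2],
    [0,0,-1],
    [0,0,-1],
    [0,0,-1],
    [0,0,-1],
    [0,0,0]
  ],
  "turn": [
    [0,0,0],
    [0,0,0],
    [0,0,0],
    [0,0,0],
    [0,0,0],
    [0,0,0],
    [0,0,0],
    [0,0,0],
    [0,0,0],
    [0,0,0]
  ],
  "claw": [1,1,1,1,1,1,1,1,1,1]
}}

```text
clock: 50.63
tcp_pos: [0.6005, -0.2932, 0.0727]
tcp_rot: [[-0.026, 1.0, -0.0], [1.0, 0.026, 0.0], [0.0, -0.0, -1.0]]
force: [-1.1, -0.6, -1.3]
width: 0.0271
finger_force: 25.0
```

Call:
{"api": "arm_command", "payload": {
  "slide": [
    [0,0.5,-4],
    [0,0,-4],
    [0,0,-4],
    [0,0,-4],
    [0,0,-3],
    [0,0,-3],
    [0,0,-2],
    [0,0,-2],
    [0,0,-1],
    [0,0,0]
  ],
  "turn": [
    [0,0,0],
    [0,0,0],
    [0,0,0],
    [0,0,0],
    [0,0,0],
    [0,0,0],
    [0,0,0],
    [0,0,0],
    [0,0,0],
    [0,0,0]
  ],
  "claw": [1,1,1,1,1,1,1,1,1,1]
}}

```text
clock: 51.47
tcp_pos: [0.6007, -0.2928, 0.0459]
tcp_rot: [[-0.026, 1.0, 0.0], [1.0, 0.026, -0.0], [-0.0, 0.0, -1.0]]
force: [-3.0, -1.1, -0.9]
width: 0.0272
finger_force: 25.0
```

Call:
{"api": "arm_command", "payload": {
  "slide": [
    [0,0,0],
    [0,0,0],
    [0,0,0],
    [0,0,0],
    [0,0,0],
    [0,0,0],
    [0,0,10],
    [0,0,20],
    [0,0,25],
    [0,0,20]
  ],
  "turn": [
    [0,0,0],
    [0,0,0],
    [0,0,0],
    [0,0,0],
    [0,0,0],
    [0,0,0],
    [0,0,0],
    [0,0,0],
    [0,0,0],
    [0,0,0]
  ],
  "claw": [1,0.8,0.5,0.5,0.5,0.5,0.5,0.5,0.5,0.5]
}}

```text
clock: 52.3
tcp_pos: [0.601, -0.2929, 0.1231]
tcp_rot: [[-0.026, 1.0, 0.001], [1.0, 0.026, -0.0], [-0.0, 0.001, -1.0]]
force: [0.6, 0.1, 0.8]
width: 0.0455
finger_force: 0.0
```

All three plugs are home. Now to the tower: go to look at it from above.

Call:
{"api": "arm_command", "payload": {
  "slide": [
    [-15,0,25],
    [-25,15,25],
    [-30,30,25],
    [-30,38,20],
    [-30,38,15],
    [-20,38,15],
    [0,38,0],
    [0,38,0],
    [0,38,0],
    [0,38,0]
  ],
  "turn": [
    [0,0,0],
    [0,0,0],
    [0,0,0],
    [0,0,0],
    [0,0,0],
    [0,0,0],
    [0,0,0],
    [0,0,0],
    [0,0,0],
    [0,0,0]
  ],
  "claw": [0.3,0.3,0.3,0.3,0.3,0.3,0.3,0.3,0.3,0.3]
}}

```text
clock: 53.13
tcp_pos: [0.4681, -0.0025, 0.2351]
tcp_rot: [[-0.025, 1.0, 0.002], [1.0, 0.025, -0.0], [-0.0, 0.002, -1.0]]
force: [1.1, -0.4, -0.3]
width: 0.0638
finger_force: 0.0
```

Call:
{"api": "arm_command", "payload": {
  "slide": [
    [0,38,0],
    [0,38,0],
    [0,38,0],
    [0,38,0],
    [0,20,0],
    [0,10,0],
    [0,0,0],
    [0,0,0],
    [0,0,0],
    [0,0,0]
  ],
  "turn": [
    [0,0,0],
    [0,0,0],
    [0,0,0],
    [0,0,0],
    [0,0,0],
    [0,0,0],
    [0,0,0],
    [0,0,0],
    [0,0,0],
    [0,0,0]
  ],
  "claw": [0.3,0.3,0.3,0.3,0.3,0.3,0.3,0.3,0.3,0.3]
}}

```text
clock: 53.97
tcp_pos: [0.4686, 0.1766, 0.2342]
tcp_rot: [[-0.024, 1.0, 0.0], [1.0, 0.024, -0.0], [-0.0, 0.0, -1.0]]
force: [0.0, -0.8, -0.7]
width: 0.0636
finger_force: 0.0
```

```bash
cat > tw.py <<'E'
from h import *
import sys
from scipy.optimize import minimize
from scipy.spatial.transform import Rotation as Ro
np.set_printoptions(precision=4,suppress=True)
th=np.linspace(0,2*np.pi,24,endpoint=False)
ring=lambda r,z:np.c_[r*np.cos(th),r*np.sin(th),0*th+z]
SH=np.vstack([ring(.015,.012),ring(.012,.085)]);CA=np.vstack([ring(.014,.085),[[0,0,.108]]])
PL=np.array([[a,b,c] for a in(-.028,.028) for b in(-.028,.028) for c in(0,.012)])
def T(v): # lying: axis yaw v[2], 11 deg low
    R=Ro.from_euler("z",v[2]).as_matrix()@Ro.from_euler("y",np.pi/2+np.deg2rad(11)).as_matrix(); return R,np.array([v[0],v[1],.0298])
def sil(p,R,t):
    m=np.zeros((384,512),np.uint8)
    for P in(SH,CA,PL): cv2.fillConvexPoly(m,cv2.convexHull((proj(p,P@R.T+t)*16).round().astype(np.int32)),1,cv2.LINE_8,4)
    return m>0
if __name__=="__main__":
    ps=[]
    for q in("wrist","scene","side"):
        p=snap(q,"t_"+q+".png"); o=viewer.outline_of(p,"tower_a"); print(q,[(np.round(d["location"],4).tolist(),round(d["p"],2)) for d in viewer.mark_of(p,"tower_a")[:3]],[(x["p"],x["pixels"].sum()) for x in o[:3]])
        if o: ps.append((q,p,o[0]["pixels"]))
    def cost(v,L): return -sum((sil(p,*T(v))&m).sum()/max((sil(p,*T(v))|m).sum(),1) for _,p,m in L)
    for L in [ps]+[[x] for x in ps]:
        b=min((cost((.451,.275,a),L),a) for a in np.arange(-3.1,3.14,.1))
        r=minimize(cost,(.451,.275,b[1]),args=(L,),method="Nelder-Mead",options=dict(initial_simplex=np.array([.451,.275,b[1]])+np.array([[0,0,0],[.006,0,0],[0,.006,0],[0,0,.1]])))
        print([x[0] for x in L],r.x,r.fun); 
        if L is ps: best=r.x
    print("tcp",telemetry.state()["tcp_pos"],telemetry.state()["q"])
    p=ps[0][1]; im=cv2.cvtColor(p["image"],cv2.COLOR_RGB2BGR); c,_=cv2.findContours(sil(p,*T(best)).astype(np.uint8),0,1); cv2.drawContours(im,c,-1,(0,255,0),1); cv2.imwrite("pics/tw.png",im)
E
python3 tw.py
```

```text
wrist [([0.4509, 0.2725, 0.0301], 0.58)] [(0.68, np.int64(2177))]
scene [([0.4499, 0.275, 0.0285], 0.86), ([0.5967, -0.3307, 0.0435], 0.43)] [(0.81, np.int64(383))]
side [([0.4507, 0.2738, 0.0293], 0.7), ([0.6003, -0.2971, 0.0108], 0.32)] [(0.74, np.int64(201)), (0.63, np.int64(474)), (0.49, np.int64(212))]
['wrist', 'scene', 'side'] [0.4532 0.2755 1.8217] -1.807411067193676
['wrist'] [0.4524 0.2752 1.8065] -0.9390243902439024
['scene'] [0.4548 0.275  1.8052] -0.8681818181818182
['side'] [ 0.451  0.275 -3.1  ] -0.0
tcp [0.4685 0.1778 0.234 ] [0.2435 0.298  1.6161 0.     1.2276 0.2176]
```

View pics/tw.png

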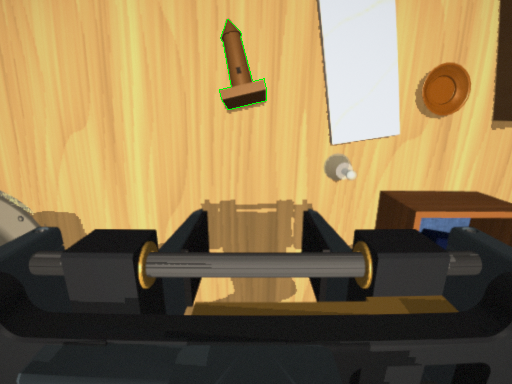

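The overlay (px 220–268, 20–110) fits the tower: underside centre (0.453,0.275), tip direction (−0.23,0.97). Plan: grip it leaning 20° towards the tip side, then rotate it up.

Call:
{"api": "arm_command", "payload": {
  "slide": [
    [-5,20,-10],
    [-5,25,-15],
    [-5,30,-20],
    [-5,30,-20],
    [-5,30,-20],
    [-5,25,-20],
    [-4.2,15.1,-14],
    [0,0,-10],
    [0,0,0],
    [0,0,0]
  ],
  "turn": [
    [0,0,0.105],
    [0,0,0.105],
    [-0.113,-0.0272,0],
    [-0.113,-0.0272,0],
    [-0.113,-0.0272,0],
    [0,0,0],
    [0,0,0],
    [0,0,0],
    [0,0,0],
    [0,0,0]
  ],
  "claw": [0.3,0.3,0.3,0.3,0.3,0.3,0.3,0.3,0.3,0.3],
  "grip_force": 40
}}

```text
clock: 55.25
tcp_pos: [0.4359, 0.3416, 0.1113]
tcp_rot: [[-0.223, 0.973, 0.066], [0.926, 0.232, -0.298], [-0.305, -0.006, -0.952]]
force: [0.0, -0.1, 0.7]
width: 0.064
finger_force: 0.0
```

```bash
python3 - <<'E'
from h import *
from rim import fit,box
np.set_printoptions(precision=4,suppress=True)
for q in ("scene","side"):
    p=snap(q)
    print(q,[(np.round(d["location"],4).tolist(),round(d["p"],2)) for o in ("tower_a","step") for d in viewer.mark_of(p,o)[:2]])
    print("step",fit([p],box(.05,.1,.012),(.612,.325,.1)),fit([p],box(.05,.1,.012),(.612,.325,-.1)))
s=telemetry.state(); print(s["tcp_pos"],s["tcp_rot"],s["q"])
d=np.array([-.234,.972,0]);print("goal tz",-.342*d-[0,0,.94],"delta mm",(np.array([.4423,.3197,.0109])-s["tcp_pos"])*1000)
E
```

```text
scene [([0.4489, 0.276, 0.0267], 0.83), ([0.5933, 0.1805, -0.0001], 0.17), ([0.6103, 0.3261, 0.0003], 0.98)]
step (array([0.6099, 0.3261, 0.1862]), np.float64(-117.18479919433594)) (array([0.61  , 0.3261, 0.1854]), np.float64(-117.19474792480469))
side [([0.4518, 0.2776, 0.0308], 0.67), ([0.6091, 0.3248, 0.0006], 0.7), ([0.5942, -0.3227, -0.0001], 0.64)]
step (array([0.6094, 0.3266, 0.1772]), np.float64(-128.85260009765625)) (array([0.6094, 0.3266, 0.1773]), np.float64(-128.84703063964844))
[0.4364 0.342  0.1122] [[-0.2214  0.9729  0.067 ]
 [ 0.9265  0.2313 -0.2967]
 [-0.3041 -0.0036 -0.9526]] [ 0.7265  0.6019  1.5148 -0.2905  1.1929  0.6232]
goal tz [ 0.08   -0.3324 -0.94  ] delta mm [   5.8803  -22.2672 -101.3194]
```

Call:
{"api": "arm_command", "payload": {
  "slide": [
    [1,-4,-18],
    [1.2,-4.4,-20],
    [1.2,-4.4,-20],
    [1.2,-4.4,-20],
    [0.7,-2.8,-13.4],
    [0.5,-2,-9],
    [0,0,-1],
    [0,0,0],
    [0,0,0],
    [0,0,0]
  ],
  "turn": [
    [0,0,0],
    [0,0,0],
    [0,0,0],
    [0,0,0],
    [0,0,0],
    [0,0,0],
    [0,0,0],
    [0,0,0],
    [0,0,0],
    [0,0,0]
  ],
  "claw": [0.3,0.3,0.3,0.3,0.3,0.3,0.3,0.3,0.3,0.3]
}}

```text
clock: 56.38
tcp_pos: [0.4421, 0.3209, 0.0109]
tcp_rot: [[-0.222, 0.973, 0.068], [0.926, 0.232, -0.297], [-0.304, -0.003, -0.953]]
force: [0.2, -0.4, 0.1]
width: 0.0636
finger_force: 0.0
```

Call:
{"api": "arm_command", "payload": {
  "slide": [
    [0,0,0],
    [0,0,0],
    [0,0,0],
    [0,0,0],
    [0,0,0],
    [0,0,0],
    [0,0,0],
    [0,0,0],
    [0,0,0],
    [0,0,0]
  ],
  "turn": [
    [0,0,0],
    [0,0,0],
    [0,0,0],
    [0,0,0],
    [0,0,0],
    [0,0,0],
    [0,0,0],
    [0,0,0],
    [0,0,0],
    [0,0,0]
  ],
  "claw": [1,1,1,1,1,1,1,1,1,1]
}}

```text
clock: 57.22
tcp_pos: [0.4417, 0.3204, 0.01]
tcp_rot: [[-0.223, 0.973, 0.066], [0.926, 0.232, -0.297], [-0.305, -0.005, -0.952]]
force: [0.5, -0.4, -0.1]
width: 0.0262
finger_force: 40.0
```

Call:
{"api": "arm_command", "payload": {
  "slide": [
    [0,0,12],
    [0,0,20],
    [0,0,25],
    [0,0,20],
    [0,0,15],
    [0,0,15],
    [0,0,15],
    [0,0,10],
    [0,0,10],
    [0,0,10]
  ],
  "turn": [
    [0,0,0],
    [0,0,0],
    [0,0,0],
    [0.1167,0.0278,0],
    [0.1167,0.0278,0],
    [0.1167,0.0278,0],
    [0.1167,0.0278,0],
    [0.1167,0.0278,0],
    [0.1167,0.0278,0],
    [0.1167,0.0278,0]
  ],
  "claw": [1,1,1,1,1,1,1,1,1,1]
}}

```text
clock: 58.05
tcp_pos: [0.4426, 0.3206, 0.1646]
tcp_rot: [[-0.204, 0.972, -0.118], [0.835, 0.236, 0.497], [0.511, 0.003, -0.859]]
force: [-0.8, -0.7, -4.2]
width: 0.0262
finger_force: 39.9
```

Call:
{"api": "arm_command", "payload": {
  "slide": [
    [0,0,0],
    [0,0,0],
    [0,0,0],
    [0,0,0],
    [0,0,0],
    [0,0,0],
    [0,0,0],
    [0,0,0],
    [0,0,0],
    [0,0,0]
  ],
  "turn": [
    [0.1167,0.0278,0],
    [0.1167,0.0278,0],
    [0.1167,0.0278,0],
    [0.1167,0.0278,0],
    [0.1167,0.0278,0],
    [0.1167,0.0278,0],
    [0,0,0],
    [0,0,0],
    [0,0,0],
    [0,0,0]
  ],
  "claw": [1,1,1,1,1,1,1,1,1,1]
}}

```text
clock: 58.88
tcp_pos: [0.4416, 0.3209, 0.1633]
tcp_rot: [[-0.079, 0.971, -0.224], [0.309, 0.238, 0.921], [0.948, 0.003, -0.319]]
force: [0.1, 0.7, -2.6]
width: 0.0265
finger_force: 39.9
```

```bash
python3 - <<'E'
from h import *
np.set_printoptions(precision=4,suppress=True)
s=telemetry.state(); print(s["tcp_pos"],s["tcp_rot"],s["q"])
ti=[]
for q in ("side","scene"):
    p=snap(q); c=proj(p,[s["tcp_pos"]])[0]; u,v=np.clip((c-[50,50]).astype(int),0,[400,274])
    ti.append(cv2.resize(cv2.cvtColor(p["image"],cv2.COLOR_RGB2BGR)[v:v+110,u:u+110],(400,400),interpolation=cv2.INTER_CUBIC)); print(u,v)
    print(q,[(np.round(d["location"],4).tolist(),round(d["p"],2)) for o in ("tower_a",) for d in viewer.mark_of(p,o)[:2]])
cv2.imwrite("pics/t2.png",np.hstack(ti))
E
```

```text
[0.4416 0.3209 0.1633] [[-0.0791  0.9713 -0.2244]
 [ 0.3091  0.2379  0.9208]
 [ 0.9477  0.0034 -0.319 ]] [-0.122   0.8087  1.8208  1.1027  1.4565 -1.0949]
85 73
side []
306 55
scene [([0.4436, 0.3006, 0.1159], 0.72)]
```

View pics/t2.png

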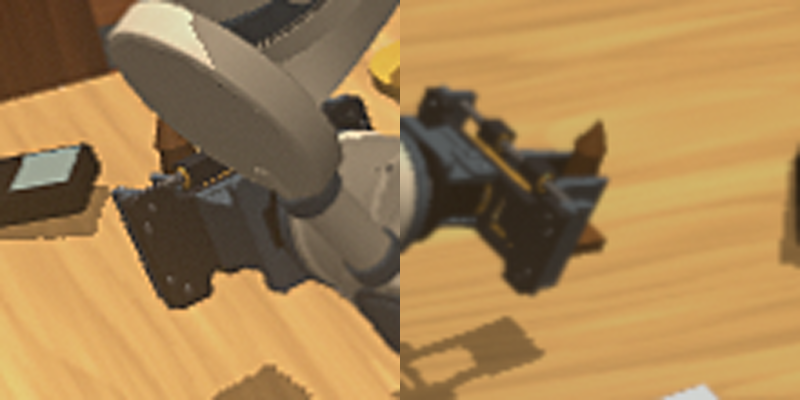

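The tower is held nearly upright, tip up (scene crop px 590,130; plinth 595,240). Swing the tool round towards +x, over the step, clear of the bell.

Call:
{"api": "arm_command", "payload": {
  "slide": [
    [10,0,0],
    [15,0,0],
    [15,0,0],
    [20,0,0],
    [20,5,0],
    [20,5,0],
    [20,5,0],
    [20,5,0],
    [20,5,0],
    [10,5,0]
  ],
  "turn": [
    [0,0,-0.1],
    [0,0,-0.12],
    [0,0,-0.12],
    [0,0,-0.12],
    [0,0,-0.12],
    [0,0,-0.12],
    [0,0,-0.12],
    [0,0,-0.12],
    [0,0,-0.12],
    [0,0,-0.12]
  ],
  "claw": [1,1,1,1,1,1,1,1,1,1]
}}

```text
clock: 59.92
tcp_pos: [0.602, 0.3482, 0.1638]
tcp_rot: [[0.235, 0.656, 0.718], [0.205, -0.755, 0.623], [0.95, 0.001, -0.311]]
force: [0.5, 1.5, -3.1]
width: 0.0265
finger_force: 39.9
```

Call:
{"api": "arm_command", "payload": {
  "slide": [
    [10,5,0],
    [0,0,0],
    [0,0,0],
    [0,0,0],
    [0,0,0],
    [0,0,0],
    [0,0,0],
    [0,0,0],
    [0,0,0],
    [0,0,0]
  ],
  "turn": [
    [0,0,-0.12],
    [0,0,-0.1],
    [0,0,0],
    [0,0,0],
    [0,0,0],
    [0,0,0],
    [0,0,0],
    [0,0,0],
    [0,0,0],
    [0,0,0]
  ],
  "claw": [1,1,1,1,1,1,1,1,1,1]
}}

```text
clock: 60.75
tcp_pos: [0.6097, 0.3523, 0.1633]
tcp_rot: [[0.266, 0.517, 0.814], [0.162, -0.856, 0.491], [0.95, 0.001, -0.311]]
force: [0.0, 0.2, -3.0]
width: 0.0262
finger_force: 39.9
```

```bash
cat > t3.py <<'E'
from tw import *
s=telemetry.state(); R=np.array(s["tcp_rot"]); t=np.array(s["tcp_pos"]); print(t,R,s["q"])
ps=[]
for q in ("side","scene"):
    p=snap(q); o=viewer.outline_of(p,"tower_a"); print(q,[(np.round(d["location"],4).tolist(),round(d["p"],2)) for d in viewer.mark_of(p,"tower_a")[:2]])
    ps.append(p)
    # silhouette for tilt hypothesis: axis = rotate in tool x-z plane
for tilt in [0]:
    u=R[:,1]; up=np.array([0,0,1.]); d=np.cross(up,u)*-1; d=R[:,2]*[1,1,0]; d/=np.linalg.norm(d); print("d",d,"elev",np.degrees(np.arcsin(R[2,2])))
ti=[]
for p in ps:
    im=cv2.cvtColor(p["image"],cv2.COLOR_RGB2BGR); c=proj(p,[t])[0]; a,b=np.clip((c-[45,50]).astype(int),0,[400,274]); k=4
    cr=cv2.resize(im[b:b+100,a:a+100],None,fx=k,fy=k,interpolation=cv2.INTER_CUBIC)
    th_=np.deg2rad(float(sys.argv[2])); z=np.sin(th_)*d+np.cos(th_)*up; x=u; y=np.cross(z,x); RR=np.c_[x,y,z]; P=t-.010*R[:,2]; o=P-.05*z
    cn,_=cv2.findContours(cv2.resize(sil(p,RR,o)[b:b+100,a:a+100].astype(np.uint8),None,fx=k,fy=k,interpolation=cv2.INTER_NEAREST),0,1); cv2.drawContours(cr,cn,-1,(0,255,0),1); ti.append(cr); print("origin",o)
cv2.imwrite("pics/"+sys.argv[1],np.hstack(ti))
E
python3 t3.py t3.png 11.8
```

```text
[0.6097 0.3523 0.1633] [[ 0.2661  0.5171  0.8135]
 [ 0.1617 -0.8559  0.4912]
 [ 0.9503  0.0008 -0.3114]] [ 0.3444  0.8064  2.2035  2.9321  1.1251 -1.5429]
side []
scene [([0.5923, 0.3433, 0.1166], 0.85)]
d [ 0.8561  0.5169 -0.    ] elev -18.14398466875729
origin [0.5928 0.3421 0.1175]
origin [0.5928 0.3421 0.1175]
```

View pics/t3.png

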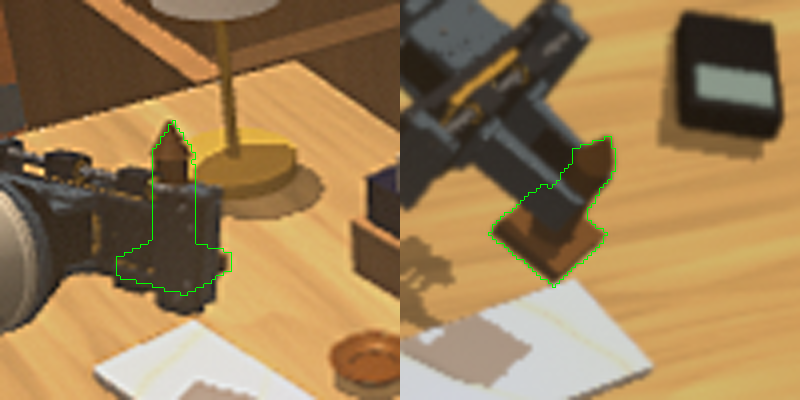

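The model outline agrees with the held tower (tilt 11.8°, scene crop px 490–610,140–285). Straighten further and lower onto the step.

Call:
{"api": "arm_command", "payload": {
  "slide": [
    [6,-0.8,0],
    [7,-0.8,0],
    [0,0,-5],
    [0,0,-10],
    [0,0,-15],
    [0,0,-20],
    [0,0,-20],
    [0,0,-15],
    [0,0,-8],
    [0,0,0]
  ],
  "turn": [
    [0,0,-0.075],
    [0,0,-0.075],
    [0.0191,-0.0462,0],
    [0.0191,-0.0462,0],
    [0,0,0],
    [0,0,0],
    [0,0,0],
    [0,0,0],
    [0,0,0],
    [0,0,0]
  ],
  "claw": [1,1,1,1,1,1,1,1,1,1]
}}

```text
clock: 61.88
tcp_pos: [0.6222, 0.3513, 0.0684]
tcp_rot: [[0.2, 0.384, 0.902], [0.084, -0.923, 0.375], [0.976, 0.001, -0.217]]
force: [-0.2, -0.0, -3.2]
width: 0.0264
finger_force: 39.9
```

```bash
python3 t3.py t4.png 6.1; python3 -c "
from h import *
s=telemetry.state();print(s['tcp_pos'],s['force'])"
```

```text
[0.6222 0.3513 0.0684] [[ 0.1998  0.3839  0.9015]
 [ 0.0843 -0.9234  0.3745]
 [ 0.9762  0.0011 -0.2168]] [ 0.4646  1.1341  2.1478  3.211   1.4922 -1.562 ]
side []
scene [([0.6052, 0.3472, 0.0204], 0.69)]
d [ 0.9235  0.3837 -0.    ] elev -12.522861811148234
origin [0.6083 0.3455 0.0209]
origin [0.6083 0.3455 0.0209]
[0.62259967 0.35138493 0.07157316] [-0.20053484 -0.12580664 -2.77704278]
```

View pics/t4.png

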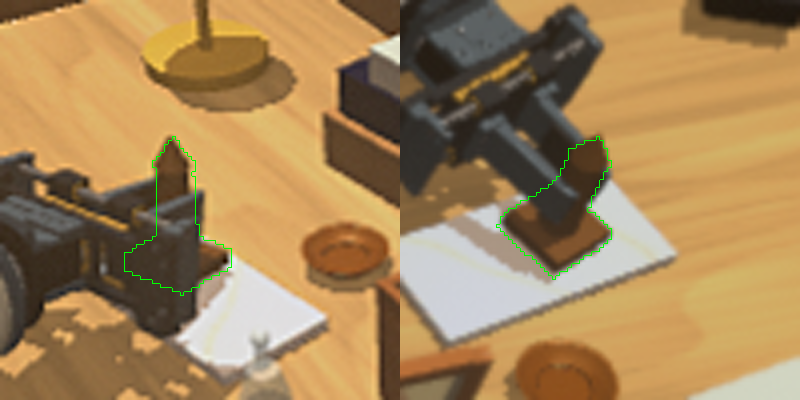

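The tower is over the step (scene crop plinth px 500–610,200–280). Lower to contact and release.

Call:
{"api": "arm_command", "payload": {
  "slide": [
    [0,0,-3],
    [0,0,-2],
    [0,0,-1],
    [0,0,-1],
    [0,0,-1],
    [0,0,-0.5],
    [0,0,0],
    [0,0,0],
    [0,0,0],
    [0,0,0]
  ],
  "turn": [
    [0,0,0],
    [0,0,0],
    [0,0,0],
    [0,0,0],
    [0,0,0],
    [0,0,0],
    [0,0,0],
    [0,0,0],
    [0,0,0],
    [0,0,0]
  ],
  "claw": [1,1,1,1,1,1,1,1,1,1]
}}

```text
clock: 63.02
tcp_pos: [0.6226, 0.3512, 0.0627]
tcp_rot: [[0.196, 0.384, 0.902], [0.083, -0.924, 0.375], [0.977, 0.001, -0.213]]
force: [-4.0, -3.0, 5.7]
width: 0.0263
finger_force: 40.0
```

Call:
{"api": "arm_command", "payload": {
  "slide": [
    [0,0,0],
    [0,0,0],
    [0,0,0],
    [0,0,0],
    [0,0,0],
    [0,0,0],
    [0,0,0],
    [0,0,0],
    [0,0,0],
    [0,0,0]
  ],
  "turn": [
    [0,0,0],
    [0,0,0],
    [0,0,0],
    [0,0,0],
    [0,0,0],
    [0,0,0],
    [0,0,0],
    [0,0,0],
    [0,0,0],
    [0,0,0]
  ],
  "claw": [1,1,0.65,0.65,0.5,0.4,0.4,0.4,0.4,0.4],
  "grip_force": 5
}}

```text
clock: 63.85
tcp_pos: [0.6224, 0.3513, 0.0618]
tcp_rot: [[0.198, 0.384, 0.902], [0.083, -0.923, 0.375], [0.977, 0.001, -0.215]]
force: [-0.2, 0.6, 0.2]
width: 0.0549
finger_force: 0.0
```

Call:
{"api": "arm_command", "payload": {
  "slide": [
    [-5,-2,1],
    [-10,-4,2],
    [-18,-7.5,4],
    [-22,-9,5],
    [-22,-9,5],
    [-18,-7.5,10],
    [0,0,30],
    [0,0,30],
    [0,0,30],
    [0,0,20]
  ],
  "turn": [
    [0,0,0],
    [0,0,0],
    [0,0,0],
    [0,0,0],
    [0,0,0],
    [0,0,0],
    [0,0,0],
    [0,0,0],
    [0,0,0],
    [0,0,0]
  ],
  "claw": [0.4,0.4,0.4,0.4,0.4,0.4,0.4,0.4,0.4,0.4]
}}

```text
clock: 64.68
tcp_pos: [0.5264, 0.3119, 0.2002]
tcp_rot: [[0.199, 0.384, 0.902], [0.084, -0.923, 0.375], [0.976, 0.001, -0.216]]
force: [0.8, 0.8, -0.2]
width: 0.0552
finger_force: 0.0
```

```bash
python3 - <<'E'
from h import *
np.set_printoptions(precision=4,suppress=True)
s=telemetry.state(); print(s["tcp_pos"],s["force"])
ti=[]
for q,(u,v,w,h) in (("side",(150,100,260,300)),("scene",(100,120,320,140))):
    p=snap(q); print(q,[(o,np.round(d["location"],4).tolist(),round(d["p"],2)) for o in ("tower_a","cup_a","plug_s","bell","bangle","ring_dish") for d in viewer.mark_of(p,o)[:3]])
    im=cv2.cvtColor(p["image"],cv2.COLOR_RGB2BGR)[v:v+h,u:u+w]; ti.append(cv2.resize(im,(400,int(400*im.shape[0]/w)),interpolation=cv2.INTER_CUBIC))
H=max(t.shape[0] for t in ti)
cv2.imwrite("pics/end.png",np.hstack([cv2.copyMakeBorder(t,0,H-t.shape[0],0,0,cv2.BORDER_CONSTANT) for t in ti]))
E
```

```text
[0.5264 0.3119 0.2002] [ 0.7893  0.8467 -0.2439]
side [('tower_a', [0.6113, 0.3432, 0.0117], 0.85), ('cup_a', [0.6413, 0.0467, 0.0238], 0.7), ('cup_a', [0.6434, -0.069, 0.0257], 0.61), ('plug_s', [0.6037, -0.2981, 0.0108], 0.75), ('plug_s', [0.6, -0.3278, 0.0089], 0.66), ('plug_s', [0.5962, -0.366, 0.0113], 0.47), ('bell', [0.591, 0.1868, -0.0019], 0.58), ('bangle', [0.6034, -0.176, 0.0008], 0.58), ('ring_dish', [0.7274, 0.2981, 0.0013], 0.48)]
scene [('tower_a', [0.6018, 0.3463, 0.0118], 0.86), ('cup_a', [0.6433, 0.0443, 0.0282], 0.67), ('cup_a', [0.6431, -0.0724, 0.0301], 0.63), ('plug_s', [0.5946, 0.1837, 0.0006], 0.71), ('plug_s', [0.5966, -0.366, 0.0084], 0.62), ('plug_s', [0.5979, -0.3294, 0.0085], 0.47), ('bell', [0.5928, 0.1798, -0.0007], 0.7), ('bell', [0.5956, -0.3656, 0.009], 0.3), ('bell', [0.6691, -0.0728, 0.1013], 0.26), ('bangle', [0.6043, -0.1738, 0.0056], 0.63), ('ring_dish', [0.7342, 0.3006, 0.0035], 0.89)]
```

View pics/end.png

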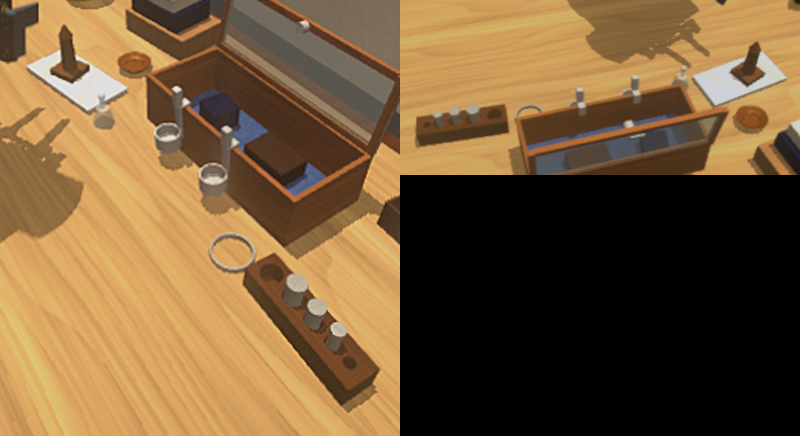

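Everything is in place: both cups hang on the rim (px 168,135 and 213,178), the three plugs are seated (296,290; 316,313; 338,335), and the tower stands upright on the step (68,60).

```bash
python3 -c "
from cell import job_done
print(job_done())"
```

```text
the job is handed in; nothing more can be done
None
```

The job is handed in: the two cups present hang outside on the front rim, the three plugs are home in their matching holes, and the one tower present stands upright on the step, all confirmed in the last camera pictures.

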